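# Make up a water and a soil sampling kit

### The job

Make up the two sampling kits: for the water kit, stand the blue-capped bottle in the large well and the green-capped pot in the small well of the grey transport box, then put its lid on so that it sits fully down all round; for the soil kit, stand the amber jar in the large hole and the red-capped pot in the small hole of the red rack. Set everything down upright without dropping it, and leave the yellow-capped pot and the black-capped bottle where they stand.

Things in the scene. Friction and masses are not known exactly. Their poses are not given: they have to be found in the camera images.
- bottle_blue_c (a point): Water kit: white wide-mouth plastic bottle with a BLUE screw cap. Body 56 mm diameter up to 52 mm height, cap 50 mm diameter, 76 mm tall over all; about 120 g. Point: on its axis half-way up, 38 mm above its underside; z along the axis, up. Loose, stands upright on the bench.
- pot_green_c (a point): Water kit: small clear specimen pot with white paper label band and a GREEN screw cap. Body 38 mm diameter, cap 41 mm diameter over its ribs and 16 mm tall at the top; 70 mm tall over all; about 60 g. Point: on its axis half-way up, 35 mm above its underside; z along the axis, up. Loose, stands upright on the bench.
- jar_amber_c (a point): Soil kit: amber glass jar with white paper label and WHITE screw cap. Body 60 mm diameter up to 54 mm height, cap 55 mm diameter, 74 mm tall over all; about 160 g. Point: on its axis half-way up, 37 mm above its underside; z along the axis, up. Loose, stands upright on the bench.
- pot_red_c (a point): Soil kit: small clear specimen pot with white paper label band and a RED screw cap. Body 38 mm diameter, cap 41 mm diameter over its ribs and 16 mm tall at the top; 70 mm tall over all; about 60 g. Point: on its axis half-way up, 35 mm above its underside; z along the axis, up. Loose, stands upright on the bench.
- pot_yellow_c (a point): Not wanted, leave where it stands: small clear specimen pot with white paper label band and a YELLOW screw cap. Body 38 mm diameter, cap 41 mm diameter over its ribs and 16 mm tall at the top; 70 mm tall over all; about 60 g. Point: on its axis half-way up, 35 mm above its underside; z along the axis, up. Loose, stands upright on the bench.
- bottle_black_c (a point): Not wanted, leave where it stands: white wide-mouth plastic bottle with a BLACK screw cap. Body 56 mm diameter up to 52 mm height, cap 50 mm diameter, 76 mm tall over all; about 120 g. Point: on its axis half-way up, 38 mm above its underside; z along the axis, up. Loose, stands upright on the bench.
- box: Grey open transport box, fixed; 172 (x) by 198 (y) by 84 mm tall outside, walls 4 mm. Origin: centre of underside, z up. Black insert on its floor, top 18 mm above the bench, with 2 round wells whose floor is 4 mm above the bench: LARGE, 74 mm diameter, at x 0, y +43 mm; SMALL, 54 mm, at x 0, y -50 mm. Most finger room along x. Contents stay below the rim.
- lid_grip (a point): Grey lift-off box lid, loose, right way up, 184 (x) by 210 mm (y), 200 g, fits either way round. Point: centre of its blue bar handle, 100 mm along y, 16 wide (grip across x), 14 deep. Below the point: plate top 25 mm, plate underside (sits on the rim) 30 mm, foot of locating rib 38 mm; the rib, 152 x 178 mm, drops inside the walls with 6 mm play. z up. Seated, the point is 114 mm above the bench.
- rack: Dark red open carrier rack, fixed; 120 (x) by 200 mm (y). Origin: centre of underside, z up. Metal base plate 4 mm thick (containers stand on it); deck above it, top 18 mm above the bench, with 2 round holes: LARGE, 78 mm diameter, at x 0, y +43 mm; SMALL, 54 mm, at x 0, y -50 mm. End plates at both y ends 30 mm tall.

How it is judged:
By the outcome, as a careful person would: the job done as asked, in the order asked, and still so for the second after the job is handed in, with the robot touching nothing.
It also fails if it takes over 125 s, if anything falls off the work surface, if the arm or the gripper's body presses on something with over 40 N, if the wrist force passes 120 N, or if a joint passes its speed limit or range.

### The arm

A 6-joint arm with a two-finger parallel gripper is mounted at the origin on the work surface. World frame = base frame: x ahead of the robot, y to its left, z up, the work surface at z = 0. Lengths are in m, angles in degrees, forces in N, time in s.
With the tool pointing down it reaches from about 0.3 to 0.75 m from the base axis. Payload 8.5 kg.
Tool frame: the origin (TCP) lies at the very end of the fingers, on their centre line; the grasp point (between the pads) lies 19 mm behind it (env.grip_depth is the z of the grasp point in the tool frame, in m); z points along the fingers, y is the direction in which the jaws open and shut (so a half turn about z gives the same grasp; the last joint's range is limited). The gripper opens to 85 mm and grips with 20 to 120 N. Pads are 22 mm wide; open, the fingers measure 114 mm over their backs; the gripper's body (76 mm by 85 mm) begins 54 mm behind the grasp point. The pads swing forward as they close: fully open they stand 13 mm farther back than shut.
Start: joints at [57.622, 21.807, 74.336, -0, 83.858, -12.336], TCP at [0.188, 0.517, 0.196] pointing down, gripper open.
Joint ranges: [-178.18, 178.18], [-50.72, 133.34], [12.68, 142.11], [-81.47, 261.47], [9.98, 163.14], [-165.26, 165.26]. Speed limits (degrees/s): [136.94, 136.94, 180, 180, 180, 180].

### API

Orientations are given as a 3x3 rotation matrix whose columns are the frame's x, y, z axes.
In Python, from rig import env gives the robot as it stands.
- The arm moves only by the tool apply_moves, never from a script. Its argument "plan" is a list of rows, each an object of numbers: "tx", "ty", "tz": the shift along the world's x, y, z in mm; "rx", "ry", "rz": the turn, a rotation vector about the world's x, y, z in rad; "jaw": the opening, from -1 (shut) to 1 (fully open). A call has 1 to 12 rows; each row is the pose to reach, as a shift and turn from the pose measured when the call began; what a row does not reach only later rows make up. A row lasts 1/10 s, in which the tool goes at most 50 mm and 8.59 degrees, less where a joint would pass 70% of its speed; a pose out of reach is approached as far as the arm can. A call with a gripper value outside its range is refused whole. The fingers move at their own pace and stop on an object; "grip_force" is the grip in N (left out, the last holds). Time passes only in rows, so rows that repeat a pose let the fingers close. It gives the time, the measured TCP pose, the force and the opening at its end, in the units of the state.
- env.observe(): the state, without advancing time (a new reading comes with each control period).
- env.get_image(name): name is "scene" or "top" or "wrist"; returns a dict with "image" (400x640x3 uint8, red, green, blue), "intrinsics" (3x3 intrinsics, pixels), "world_from_camera" (4x4, takes a point from camera to world coordinates). Camera axes: x right, y up, looking along -z (the intrinsics and any distortion apply to the point x, -y, -z); pixel columns grow to the right and rows downward; lengths in m; the calibration is good to about 2 mm. The wrist camera is an equidistant fisheye: a pixel r from the principal point sees the ray r / f radians off the axis. A picture is of the moment at which its call begins. There is no depth.
- env.close_job(): hands the job in, once; it reports no verdict.
The state is a dict: "time_s": time; "q": joint angles; "qvel": joint speeds; "joint_efforts": joint torques, N m; "position": TCP position; "tool_rot": TCP orientation; "ft_force": force on the tool from outside, world axes, zero at the start; "wrist_torque": the same for the moment, N m; "grip_width": finger opening in m.
Only numpy, scipy, OpenCV 4.12 (cv2) and the standard library are available. Lean on these libraries where they do the work, as an engineer would, in place of code of your own. Each camera call takes 0.05 s, during which the arm holds its last target.

## Working session

There is one attempt and no reset: what is moved stays moved. The work goes in short steps, Python scripts to look and compute and a tool call to move; the robot and the scene stay as the last step left them, time stands still between calls to the robot, and variables do not carry over. Pictures are saved under pics/ and viewed, and the job is handed in when it is done.

Besides the shell and the picture viewer there is one more tool, called after ">>>" as name(argument=value, ...) on one line, values as JSON. apply_moves: Moves the arm, as the interface text tells. Its arguments: {"type":"object","properties":{"plan":{"type":"array","items":{"type":"object","properties":{"tx":{"type":"number"},"ty":{"type":"number"},"tz":{"type":"number"},"rx":{"type":"number"},"ry":{"type":"number"},"rz":{"type":"number"},"jaw":{"type":"number"}}}},"grip_force":{"type":"number"}},"required":["plan"]}

```bash
ls; mkdir -p pics; python3 - <<'E'
from rig import env
import cv2,numpy as np
s=env.observe()
print(s)
print(env.grip_depth)
for n in ["scene","top","wrist"]:
    d=env.get_image(n); cv2.imwrite(f"pics/{n}0.png",d["image"][:,:,::-1])
    print(n,d["intrinsics"],d["world_from_camera"])
    np.savez(f"pics/{n}0.npz",**d)
E
```

```text
pics
{'time_s': 0.0, 'q': array([ 5.76230682e+01,  2.18417000e+01,  7.43847492e+01, -1.11375983e-03,
        8.38567177e+01, -1.23384095e+01]), 'qvel': array([ 0.00572949,  0.05665361, -0.05487935,  0.06181609, -0.01557578,
       -0.05355724]), 'joint_efforts': array([-1.68636320e-04, -4.48467851e+01, -2.31276709e+01, -2.52638119e-04,
        4.81223702e-03, -8.93468467e-06]), 'position': array([0.18830544, 0.51640206, 0.19550518]), 'tool_rot': array([[-9.39463061e-01,  3.42649350e-01, -7.60956238e-04],
       [ 3.42650071e-01,  9.39462293e-01, -1.23623560e-03],
       [ 2.91294367e-04, -1.42213939e-03, -9.99998946e-01]]), 'ft_force': array([-0.50239581, -0.46221708, -0.39338417]), 'wrist_torque': array([-0.0093497 , -0.0375126 , -0.04264203]), 'grip_width': 0.08533753938700255}
-0.0187
scene [[418.58111911   0.         317.5749934 ]
 [  0.         418.58111911 199.33980054]
 [  0.           0.           1.        ]] [[-0.8709145  -0.33790609  0.35682967  0.87658037]
 [ 0.49099387 -0.62903966  0.60268908  0.51981172]
 [ 0.0208077   0.70009184  0.71374958  0.65007747]
 [ 0.          0.          0.          1.        ]]
top [[369.46427982   0.         315.76262355]
 [  0.         369.46427982 203.8580313 ]
 [  0.           0.           1.        ]] [[ 0.00362689  0.98148332 -0.19151328  0.39974485]
 [-0.99949133 -0.00251018 -0.03179283 -0.0165421 ]
 [-0.03168487  0.19153118  0.98097496  0.875112  ]
 [ 0.          0.          0.          1.        ]]
wrist [[309.70691629   0.         316.13376883]
 [  0.         309.70691629 202.64136276]
 [  0.           0.           1.        ]] [[ 0.34197122 -0.88930085 -0.30364401  0.10993709]
 [ 0.93970939  0.32314581  0.11190644  0.54513815]
 [-0.00139721 -0.3236059   0.94619092  0.37267067]
 [ 0.          0.          0.          1.        ]]
```

View pics/top0.png

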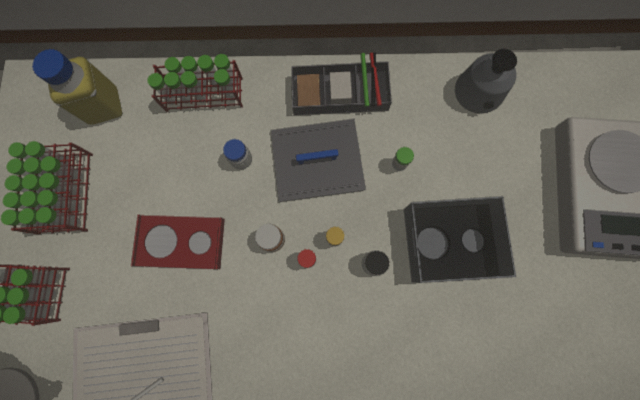

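View pics/scene0.png

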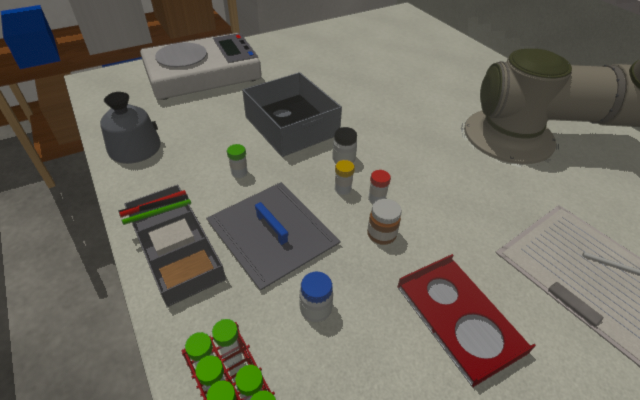

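View pics/wrist0.png

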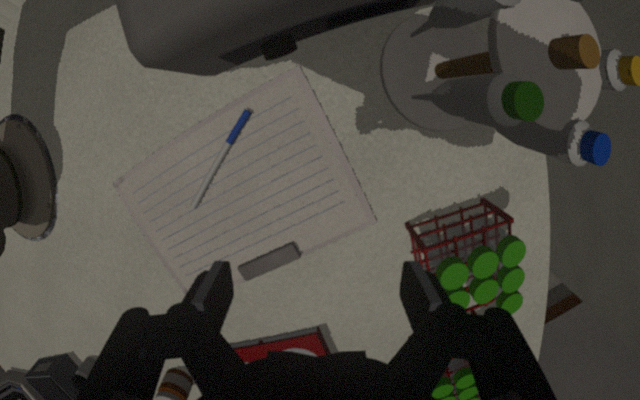

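The top view shows the blue bottle (235,150), green pot (403,157), jar (268,237), red pot (307,259), yellow pot (335,236), black bottle (376,262), lid (318,158), box (460,240) and rack (178,242). Next I'll measure them.

```bash
cat > h.py <<'E'
import numpy as np,cv2
def ray(d,px):
    px=np.atleast_2d(np.asarray(px,float)); K=d["intrinsics"];M=d["world_from_camera"]
    c=np.c_[(px[:,0]-K[0,2])/K[0,0],-(px[:,1]-K[1,2])/K[1,1],-np.ones(len(px))]
    return M[:3,3],c@M[:3,:3].T
def onz(d,px,z):
    o,r=ray(d,px); return o+r*((z-o[2])/r[:,2])[:,None]
def proj(d,P):
    P=np.atleast_2d(P);K=d["intrinsics"];M=d["world_from_camera"]
    c=(P-M[:3,3])@M[:3,:3]
    return np.c_[K[0,0]*c[:,0]/-c[:,2]+K[0,2],-K[1,1]*c[:,1]/-c[:,2]+K[1,2]]
def comp(mask,near=None):
    n,l,st,ce=cv2.connectedComponentsWithStats(mask.astype(np.uint8))
    return [(st[i],ce[i],l==i) for i in range(1,n) if st[i,4]>25]
E
python3 - <<'E'
from h import *
for cam in ["top","scene"]:
    d=dict(np.load(f"pics/{cam}0.npz")); hsv=cv2.cvtColor(d["image"],cv2.COLOR_RGB2HSV)
    H,S,V=[hsv[...,i].astype(int) for i in range(3)]
    for nm,m in dict(blue=(H>100)&(H<130)&(S>140)&(V>40),green=(H>40)&(H<75)&(S>120)&(V>50),red=((H<8)|(H>172))&(S>140)&(V>70),yellow=(H>15)&(H<30)&(S>130)&(V>80),black=(V<33),white=(S<60)&(V>140)).items():
        for st,ce,_ in comp(m): 
            if st[4]<6000: print(cam,nm,st,ce.round(1))
E
python3 -c "
import cv2
a=cv2.imread('pics/top0.png')
cv2.imwrite('pics/t0c.png',cv2.resize(a[110:290,120:320],None,fx=4,fy=3.3,interpolation=cv2.INTER_CUBIC))
cv2.imwrite('pics/t0d.png',cv2.resize(a[130:290,340:530],None,fx=4,fy=3.5,interpolation=cv2.INTER_CUBIC))"
```

```text
top blue [ 33  50  32  28 652] [48.2 63.1]
top blue [297 150  41  10 166] [317.3 154.5]
top green [361  53   8  53 167] [364.6  78.9]
top green [148  55  65  32 959] [180.5  70.8]
top green [214  54  15  29 309] [221.1  68.2]
top green [  9 143  15  13 147] [ 16.  149.2]
top green [ 25 142  16  14 167] [ 32.5 148.2]
top green [397 148  16  16 188] [404.8 155. ]
top green [ 39 157  19  14 186] [ 47.9 163.5]
top green [  7 159  15  14 154] [ 14.2 165.5]
top green [ 23 158  16  14 176] [ 30.8 164.6]
top green [  6 173  51  17 552] [ 30.6 181.4]
top green [  4 190  53  17 566] [ 29.3 198.3]
top green [ 18 207  36  17 391] [ 34.8 215.1]
top green [  2 210  15  14 167] [  8.9 216.7]
top green [ 11 269  17  16 207] [ 19.2 276.9]
top green [  0 287  24  18 309] [ 11.7 295.4]
top green [  0 307  20  16 257] [  9.9 314.7]
top red [370  53  11  52 150] [375.5  79.7]
top red [173 218  32  19 155] [188.1 225.4]
top red [178 237  11   7  28] [183.  240.2]
top red [170 244  27  24 204] [183.3 256.7]
top red [298 250  17  17 228] [306.2 258.1]
top red [159 259  17   8  53] [167.2 261.8]
top yellow [
[... 3219 characters left out ...]
 255  52  24  76] [425.7 267. ]
scene red [ 401  261  134  120 5021] [464.1 318.5]
scene red [238 334  18  31 118] [246.  350.2]
scene red [212 341  14  22  70] [216.9 352. ]
scene red [182 349  24  51 158] [193.6 373.1]
scene red [223 364  12  22  72] [227.6 374.5]
scene red [262 379   8  12  39] [264.7 385.3]
scene red [235 389   8  11  33] [237.5 395. ]
scene yellow [336 160  19  17 260] [344.5 167.8]
scene black [105  93  23  18 287] [117.1 100.8]
scene black [271  99  21  13  80] [281.9 104.6]
scene black [141 202  22   8  53] [149.6 206. ]
scene white [ 142   38  116   43 1287] [187.5  60.9]
scene white [547 121  93  20 872] [589.8 128.3]
scene white [149 219  43  31 715] [170.  234.1]
```

View pics/t0c.png

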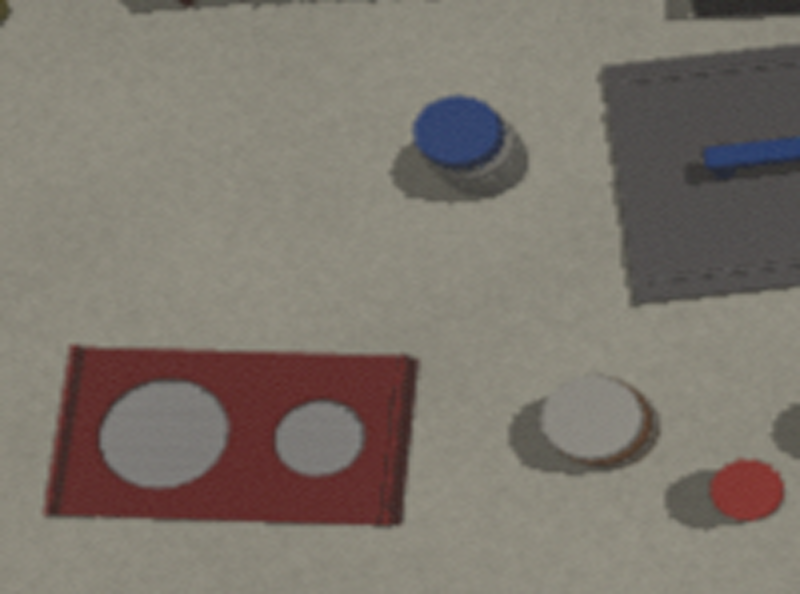

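View pics/t0d.png

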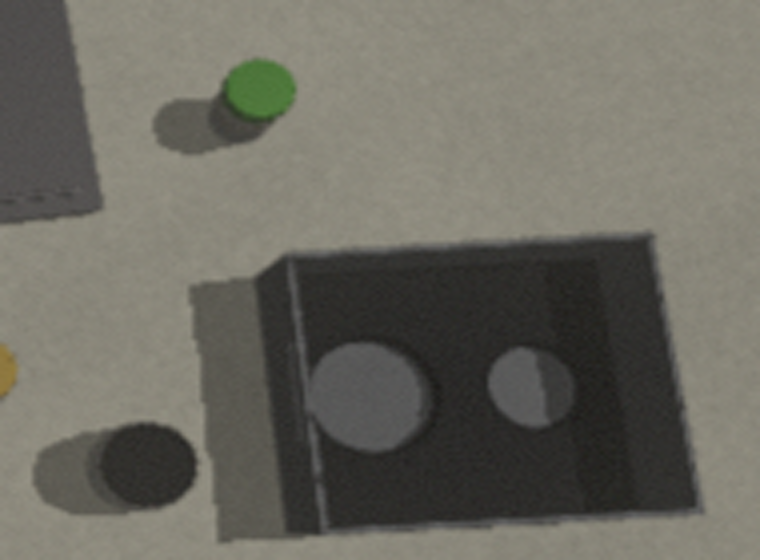

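```bash
cat > m.py <<'E'
from h import *
def m(cam,d,roi,cond):
    x0,y0,x1,y1=roi
    hsv=cv2.cvtColor(d["image"],cv2.COLOR_RGB2HSV)[y0:y1,x0:x1].astype(int)
    mk=cond(*[hsv[...,i] for i in range(3)])
    c=max(comp(mk),key=lambda c:c[0][4]); cnt,_=cv2.findContours(c[2].astype(np.uint8),cv2.RETR_EXTERNAL,cv2.CHAIN_APPROX_NONE)
    cnt=max(cnt,key=len); e=cv2.fitEllipse(cnt)
    return np.array(e[0])+[x0,y0],e[1],c[1]+[x0,y0]
B=lambda H,S,V:(H>100)&(H<130)&(S>110)&(V>40)
G=lambda H,S,V:(H>40)&(H<75)&(S>120)&(V>50)
R=lambda H,S,V:((H<8)|(H>172))&(S>130)&(V>80)
Y=lambda H,S,V:(H>15)&(H<30)&(S>130)&(V>80)
E
python3 - <<'E'
from m import *
t=dict(np.load("pics/top0.npz"));s=dict(np.load("pics/scene0.npz"))
for n,c,rt,rs,z in [("blue",B,(215,130,260,180),(295,265,340,305),.076),("green",G,(390,140,420,175),(220,140,250,170),.07),("red",R,(290,245,320,275),(365,165,395,195),.07),("yel",Y,(320,222,350,255),(330,155,360,185),.07)]:
    a=m("t",t,rt,c);b=m("s",s,rs,c)
    print(n,"top",a[0].round(1),np.round(a[1],1),onz(t,a[2],z).round(4)," scene",b[0].round(1),onz(s,b[2],z-.008).round(4))
W=lambda H,S,V:(S<30)&(V>100)
for n,roi in [("jar",(250,218,284,256))]:
    hsv=cv2.cvtColor(t["image"],cv2.COLOR_RGB2HSV)
    print(hsv[237,245:300:3].tolist()); print(hsv[215:262:3,268].tolist())
# box
def q(off,sc,pts,z):
    p=np.array(pts,float)/sc+off-0.5+0.5/np.array(sc); return onz(t,p,z)
P=q([340,130],[4,3.5],[(288,253),(653,236),(702,512),(322,530)],.084)
print(P.round(4),P.mean(0),[np.linalg.norm(P[i]-P[i-1]).round(4) for i in range(4)])
for a,b in [(1,0),(2,3)]:
    v=P[b]-P[a];print("yaw",np.degrees(np.arctan2(-v[0],v[1])))
for a,b in [(0,3),(1,2)]:
    v=P[a]-P[b];print("yaw",np.degrees(np.arctan2(v[1],v[0])))
print("rack")
hsv=cv2.cvtColor(t["image"],cv2.COLOR_RGB2HSV).astype(int);H,S,V=hsv[...,0],hsv[...,1],hsv[...,2]
rm=(((H<10)|(H>168))&(S>90)); rm[:, :125]=0; rm[:,230:]=0; rm[:208]=0; rm[275:]=0
cn,hi=cv2.findContours(rm.astype(np.uint8),cv2.RETR_CCOMP,cv2.CHAIN_APPROX_NONE)
for c,h in zip(cn,hi[0]):
    if len(c)>30:
        if h[3]>=0:
            e=cv2.fitEllipse(c); M=cv2.moments(c);print("hole",e,onz(t,[e[0]],.018),onz(t,[e[0]],.011), 'sz',np.array(e[1])*.857/369)
        else:
            print(cv2.approxPolyDP(c,4,True)[:,0].tolist())
E
```

```text
blue top [233.8 149. ] [18.3 19.7] [[0.684  0.1974 0.076 ]]  scene [316.2 286.4] [[0.6845 0.1992 0.068 ]]
green top [404.7 155. ] [14.1 15.2] [[ 0.6691 -0.1915  0.07  ]]  scene [235.9 151.5] [[ 0.6686 -0.1905  0.062 ]]
red top [306.3 258.1] [16.3 16.8] [[0.4375 0.0297 0.07  ]]  scene [380.  177.8] [[0.437  0.0299 0.062 ]]
yel top [334.6 235.6] [15.8 16.2] [[ 0.4863 -0.0318  0.07  ]]  scene [344.5 167.8] [[ 0.4859 -0.0315  0.062 ]]
[[24, 27, 140], [28, 28, 108], [24, 27, 95], [21, 26, 97], [21, 18, 140], [26, 15, 134], [22, 21, 136], [21, 18, 139], [24, 18, 139], [22, 20, 137], [21, 19, 136], [24, 18, 139], [12, 88, 93], [18, 32, 103], [22, 28, 136], [24, 27, 141], [26, 29, 134], [24, 29, 141], [26, 29, 140]]
[[24, 29, 143], [24, 28, 145], [24, 28, 138], [23, 22, 137], [27, 17, 136], [21, 19, 137], [21, 19, 134], [21, 18, 139], [27, 17, 138], [23, 17, 136], [20, 17, 139], [23, 18, 114], [15, 45, 80], [23, 30, 144], [22, 27, 141], [23, 28, 144]]
[[ 0.5579 -0.1987  0.084 ]
 [ 0.5681 -0.3943  0.084 ]
 [ 0.4013 -0.4039  0.084 ]
 [ 0.3901 -0.2086  0.084 ]] [ 0.47933719 -0.30138948  0.084     ] [np.float64(0.1681), np.float64(0.1959), np.float64(0.1671), np.float64(0.1957)]
yaw 2.9681034731325475
yaw 3.281645864932722
yaw 3.363350435610523
yaw 3.298386617041907
rack
[[138, 215], [131, 264], [219, 267], [221, 218]]
hole ((199.44906616210938, 242.25625610351562), (23.430673599243164, 25.123769760131836), 29.949552536010742) [[0.47617991 0.28335484 0.018     ]] [[0.47680415 0.28580408 0.011     ]] sz [0.05441758 0.05834979]
hole ((160.5748748779297, 240.97972106933594), (32.601661682128906, 35.70166778564453), 37.75889205932617) [[0.47910306 0.37589449 0.018     ]] [[0.47975117 0.3790995  0.011     ]] sz [0.07571714 0.08291688]
```

```bash
python3 - <<'E'
from m import *
t=dict(np.load("pics/top0.npz"));s=dict(np.load("pics/scene0.npz"))
im=t["image"];hsv=cv2.cvtColor(cv2.GaussianBlur(im,(3,3),0),cv2.COLOR_RGB2HSV)
a=m("t",dict(t,image=cv2.GaussianBlur(im,(3,3),0)),(248,215,290,260),lambda H,S,V:(S<23)&(V>118))
print("jar",a,onz(t,a[2],.074),onz(t,a[0],.074))
a=m("t",t,(358,245,395,280),lambda H,S,V:(V<60));print("black",a,onz(t,a[2],.076))
# lid
a=cv2.cvtColor(im,cv2.COLOR_RGB2GRAY)
mk=(a<105)&(a>20);mk[:115]=0;mk[205:]=0;mk[:,:262]=0;mk[:,372:]=0
hs=hsv.astype(int);mk|=B(hs[...,0],hs[...,1],hs[...,2])&(np.arange(400)[:,None]>140)&(np.arange(400)[:,None]<170)&(np.arange(640)>290)&(np.arange(640)<345)
c=max(comp(mk),key=lambda c:c[0][4]);print(c[0],c[1])
cn=max(cv2.findContours(c[2].astype(np.uint8),cv2.RETR_EXTERNAL,cv2.CHAIN_APPROX_NONE)[0],key=len)
r=cv2.minAreaRect(cn);print(r,cv2.approxPolyDP(cn,5,True)[:,0].tolist())
b=cv2.imread("pics/scene0.png")
cv2.imwrite("pics/s0c.png",cv2.resize(b[160:300,190:350],None,fx=5,fy=4,interpolation=cv2.INTER_CUBIC))
cv2.imwrite("pics/s0r.png",cv2.resize(b[250:385,390:540],None,fx=5,fy=4,interpolation=cv2.INTER_CUBIC))
cv2.imwrite("pics/t0l.png",cv2.resize(cv2.imread("pics/top0.png")[115:205,262:372],None,fx=7,fy=6,interpolation=cv2.INTER_CUBIC))
E
```

```text
jar (array([267.1663208 , 235.85074425]), (22.719640731811523, 23.166820526123047), array([267.14189189, 235.86486486])) [[0.48523494 0.11534352 0.074     ]] [[0.48526583 0.11529084 0.074     ]]
black (array([376.48974419, 262.4975338 ]), (22.038442611694336, 23.028942108154297), array([376.48604651, 262.48837209])) [[ 0.42832493 -0.12036817  0.076     ]]
[ 270  119   96   84 6377] [316.57111494 160.41931943]
((316.3590393066406, 160.1328582763672), (73.05120849609375, 89.39990234375), 82.23483276367188) [[354, 119], [270, 131], [278, 202], [365, 189]]
```

View pics/t0l.png

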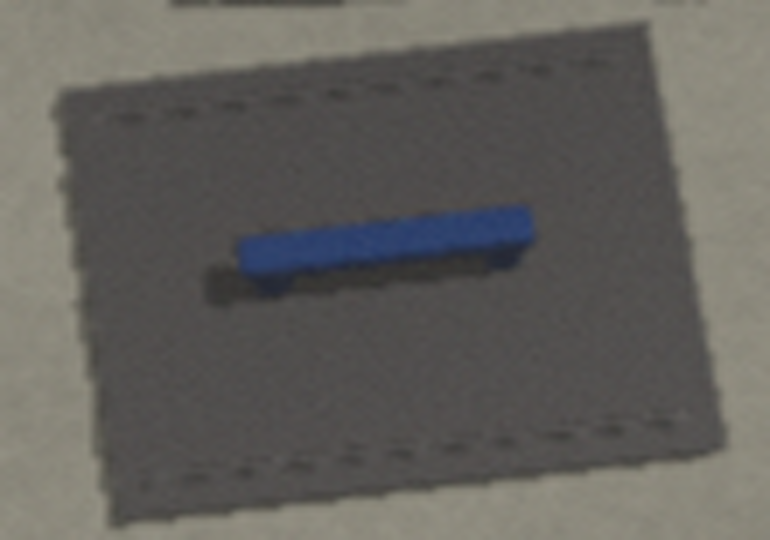

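View pics/s0r.png

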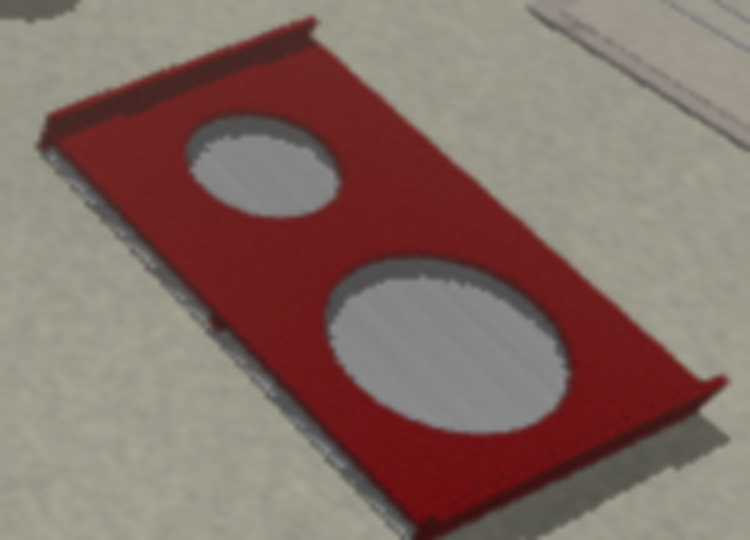

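View pics/s0c.png

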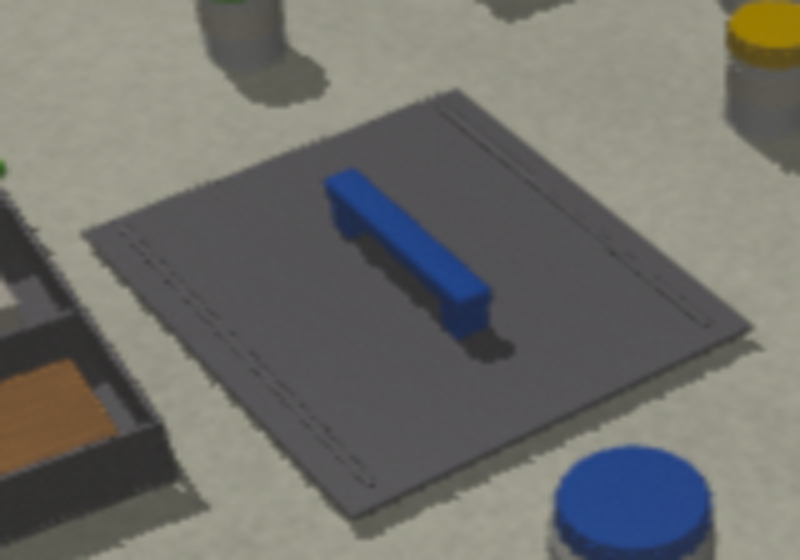

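```bash
python3 - <<'E'
from m import *
t=dict(np.load("pics/top0.npz"));s=dict(np.load("pics/scene0.npz"))
def q(d,off,sc,pts,z):
    p=(np.array(pts,float)+.5)/sc+off-.5; return onz(d,p,z)
def rect(P):
    print(P.mean(0).round(4),[np.linalg.norm(P[i]-P[i-1]).round(4) for i in range(4)])
    for a,b in [(1,0),(2,3)]:
        v=P[b]-P[a];print(" yawY",np.degrees(np.arctan2(-v[0],v[1])).round(2))
    for a,b in [(0,3),(1,2)]:
        v=P[a]-P[b];print(" yawX",np.degrees(np.arctan2(v[1],v[0])).round(2))
print("plate");rect(q(t,[262,115],[7,6],[(55,92),(648,22),(726,448),(112,525)],.013))
print("bar");rect(q(t,[262,115],[7,6],[(238,240),(530,208),(535,240),(242,273)],.045))
print("scene plate"); rect(q(s,[190,160],[5,4],[(350,518),(82,234),(458,90),(750,327)],.013)[[0,1,2,3]])
print("scene bar"); rect(q(s,[190,160],[5,4],[(458,302),(325,182),(350,168),(492,290)],.045))
print("rack holes scene")
hsv=cv2.cvtColor(s["image"],cv2.COLOR_RGB2HSV).astype(int);H,S,V=hsv[...,0],hsv[...,1],hsv[...,2]
rm=(((H<10)|(H>168))&(S>90)); rm[:, :390]=0;rm[:240]=0
cn,hi=cv2.findContours(rm.astype(np.uint8),cv2.RETR_CCOMP,cv2.CHAIN_APPROX_NONE)
for c,h in zip(cn,hi[0]):
    if len(c)>30 and h[3]>=0:
        e=cv2.fitEllipse(c);w=onz(s,c[:,0],.018);print(e[0],onz(s,[e[0]],.018).round(4),(w.max(0)+w.min(0))/2,w.max(0)-w.min(0))
rm=None
hsv=cv2.cvtColor(t["image"],cv2.COLOR_RGB2HSV).astype(int);H,S,V=hsv[...,0],hsv[...,1],hsv[...,2]
rm=(((H<10)|(H>168))&(S>90)); rm[:, :125]=0; rm[:,230:]=0; rm[:208]=0; rm[275:]=0
cn,hi=cv2.findContours(rm.astype(np.uint8),cv2.RETR_CCOMP,cv2.CHAIN_APPROX_NONE)
for c,h in zip(cn,hi[0]):
    if len(c)>30 and h[3]>=0:
        w=onz(t,c[:,0],.018);print((w.max(0)+w.min(0))/2,w.max(0)-w.min(0))
print("box scene")
b=cv2.imread("pics/scene0.png")
cv2.imwrite("pics/s0b.png",cv2.resize(b[65:160,235:350],None,fx=6.5,fy=6,interpolation=cv2.INTER_CUBIC))
# wells top
print("wells pred px", proj(t,[[.4769,-.2585,.018],[.4821,-.3513,.018],[.4769,-.2585,.004],[.4821,-.3513,.004]]).round(1).tolist())
a=cv2.cvtColor(t["image"],cv2.COLOR_RGB2GRAY);print(a[243,410:455:2].tolist());print(a[240,458:490:2].tolist())
E
```

```text
plate
[0.679 0.01  0.013] [np.float64(0.1847), np.float64(0.2124), np.float64(0.1826), np.float64(0.2117)]
 yawY 7.77
 yawY 8.33
 yawX 7.66
 yawX 7.42
bar
[0.6798 0.0085 0.045 ] [np.float64(0.0136), np.float64(0.099), np.float64(0.0132), np.float64(0.0991)]
 yawY 7.22
 yawY 7.43
 yawX 6.48
 yawX 6.83
scene plate
[0.6798 0.0116 0.013 ] [np.float64(0.1813), np.float64(0.2066), np.float64(0.1824), np.float64(0.2064)]
 yawY 7.62
 yawY 7.33
 yawX 7.67
 yawX 7.59
scene bar
[0.6793 0.0097 0.045 ] [np.float64(0.0144), np.float64(0.0954), np.float64(0.0133), np.float64(0.0993)]
 yawY 7.64
 yawY 8.34
 yawX 1.93
 yawX 18.35
rack holes scene
(478.98126220703125, 335.90667724609375) [[0.4825 0.379  0.018 ]] [0.48199273 0.37773741 0.018     ] [0.07718442 0.07913695 0.        ]
(442.0950927734375, 291.0732421875) [[0.4788 0.2858 0.018 ]] [0.4786678  0.28539391 0.018     ] [0.05421073 0.0552156  0.        ]
[0.47579656 0.28322173 0.018     ] [0.05844507 0.05898931 0.        ]
[0.47939884 0.37546976 0.018     ] [0.07990389 0.08174304 0.        ]
box scene
wells pred px [[433.1, 242.1], [473.9, 239.9], [431.4, 242.7], [471.6, 240.5]]
[48, 50, 58, 83, 86, 88, 86, 87, 89, 85, 89, 87, 88, 89, 88, 91, 88, 88, 59, 40, 39, 40, 39]
[40, 40, 83, 91, 89, 91, 91, 91, 90, 59, 57, 60, 61, 37, 32, 35]
```

View pics/s0b.png

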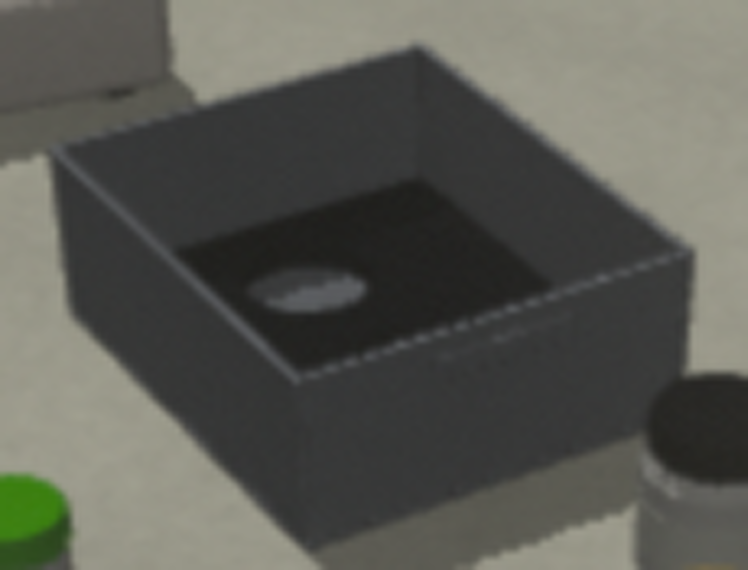

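>>> apply_moves(plan=[{"tx":496,"ty":-318,"tz":-30,"rz":-1.166,"jaw":1},{"tx":496,"ty":-318,"tz":-30,"rz":-1.166,"jaw":1},{"tx":496,"ty":-318,"tz":-30,"rz":-1.166,"jaw":1},{"tx":496,"ty":-318,"tz":-30,"rz":-1.166,"jaw":1},{"tx":496,"ty":-318,"tz":-30,"rz":-1.166,"jaw":1},{"tx":496,"ty":-318,"tz":-30,"rz":-1.166,"jaw":1},{"tx":496,"ty":-318,"tz":-30,"rz":-1.166,"jaw":1},{"tx":496,"ty":-318,"tz":-30,"rz":-1.166,"jaw":1},{"tx":496,"ty":-318,"tz":-30,"rz":-1.166,"jaw":1},{"tx":496,"ty":-318,"tz":-30,"rz":-1.166,"jaw":1},{"tx":496,"ty":-318,"tz":-30,"rz":-1.166,"jaw":1},{"tx":496,"ty":-318,"tz":-30,"rz":-1.166,"jaw":1}], grip_force=40)

```text
validation failed for argument at $.pl...
```

>>> apply_moves(plan=[{"tx":50,"ty":-30,"tz":0,"rx":0,"ry":0,"rz":-0.1,"jaw":0.99}], grip_force=40)

```text
time_s: 0.25
position: [0.2284, 0.4922, 0.1955]
tool_rot: [[-0.903, 0.43, -0.002], [0.43, 0.903, -0.0], [0.002, -0.001, -1.0]]
ft_force: [1.0, 0.2, 0.4]
grip_width: 0.085
```

>>> apply_moves(plan=[{"tx":41,"ty":-27,"tz":-3,"rx":0,"ry":0,"rz":-0.1,"jaw":1},{"tx":83,"ty":-53,"tz":-5,"rx":0,"ry":0,"rz":-0.2,"jaw":1},{"tx":124,"ty":-80,"tz":-8,"rx":0,"ry":0,"rz":-0.3,"jaw":1},{"tx":165,"ty":-107,"tz":-11,"rx":0,"ry":0,"rz":-0.4,"jaw":1},{"tx":207,"ty":-134,"tz":-14,"rx":0,"ry":0,"rz":-0.5,"jaw":1},{"tx":248,"ty":-160,"tz":-16,"rx":0,"ry":0,"rz":-0.6,"jaw":1},{"tx":290,"ty":-187,"tz":-19,"rx":0,"ry":0,"rz":-0.7,"jaw":1},{"tx":331,"ty":-214,"tz":-22,"rx":0,"ry":0,"rz":-0.8,"jaw":1},{"tx":372,"ty":-240,"tz":-25,"rx":0,"ry":0,"rz":-0.9,"jaw":1},{"tx":414,"ty":-267,"tz":-27,"rx":0,"ry":0,"rz":-1.0,"jaw":1},{"tx":455,"ty":-294,"tz":-30,"rx":0,"ry":0,"rz":-1.07,"jaw":1},{"tx":455,"ty":-294,"tz":-30,"rx":0,"ry":0,"rz":-1.07,"jaw":1}], grip_force=40)

```text
time_s: 1.45
position: [0.6868, 0.1935, 0.1624]
tool_rot: [[-0.049, 0.999, -0.003], [0.999, 0.049, 0.0], [0.0, -0.003, -1.0]]
ft_force: [-0.9, 0.6, -0.7]
grip_width: 0.0852
```

>>> apply_moves(plan=[{"tx":-3,"ty":4,"tz":-10,"rx":0,"ry":0,"rz":0,"jaw":1},{"tx":-3,"ty":4,"tz":-45,"rx":0,"ry":0,"rz":0,"jaw":1},{"tx":-3,"ty":4,"tz":-75,"rx":0,"ry":0,"rz":0,"jaw":1}])

```text
time_s: 1.75
position: [0.6823, 0.1986, 0.0858]
tool_rot: [[-0.05, 0.999, -0.004], [0.999, 0.05, 0.0], [0.0, -0.004, -1.0]]
ft_force: [0.3, 0.2, -1.1]
grip_width: 0.0853
```

```bash
python3 - <<'E'
from rig import env
import cv2
cv2.imwrite("pics/w1.png",env.get_image("wrist")["image"][:,:,::-1]);cv2.imwrite("pics/s1.png",env.get_image("scene")["image"][100:,160:520,::-1])
print(env.observe()["position"])
E
```

```text
[0.68024608 0.19833558 0.08246235]
```

View pics/w1.png

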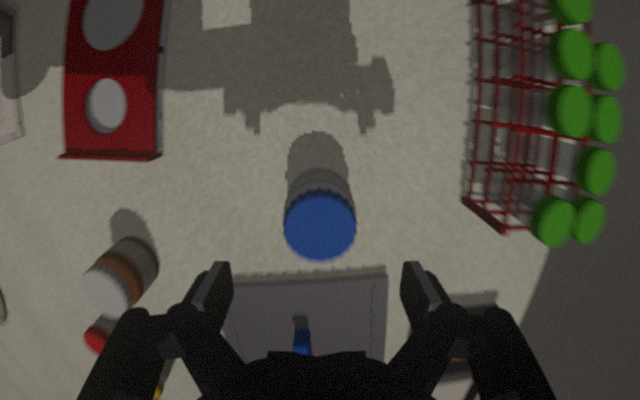

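View pics/s1.png

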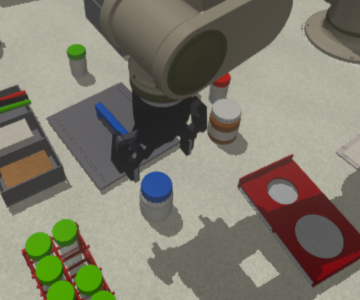

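```bash
cat >> h.py <<'E'
def fray(d,px):
    K=d["intrinsics"];M=d["world_from_camera"]; v=np.array([px[0]-K[0,2],px[1]-K[1,2]]);r=np.hypot(*v);th=r/K[0,0];u=v/r
    return M[:3,3],M[:3,:3]@np.array([np.sin(th)*u[0],-np.sin(th)*u[1],-np.cos(th)])
def fonz(d,px,z):
    o,r=fray(d,px);return o+r*(z-o[2])/r[2]
E
python3 - <<'E'
from rig import env
from m import *
d=env.get_image("wrist");s=env.get_image("scene");p=env.observe();print(p["position"],p["q"])
a=m("w",d,(270,150,380,280),B);print(a,fonz(d,a[0],.076))
print(d["world_from_camera"].round(3))
R_=p["tool_rot"]
for w in [0,.0427,-.0427]:
  for b in [0,-.013]:
    print(w,b,proj(s,p["position"]+R_@np.array([0,w,b]))-[160,100])
print(proj(s,[.684,.198,.076])-[160,100])
t=env.get_image("top");cv2.imwrite("pics/t1.png",t["image"][:,:,::-1])
E
```

```text
[0.68322093 0.19838091 0.08804422] [6.66943631e+00 4.29493255e+01 5.36258509e+01 3.71293261e-02
 8.36234366e+01 3.81014688e+00]
(array([323.53302765, 229.84989929]), (72.3365707397461, 73.4737548828125), array([323.55670588, 230.03647059])) [0.68485057 0.200519   0.076     ]
[[ 0.999 -0.052 -0.004  0.678]
 [ 0.051  0.945  0.324  0.282]
 [-0.013 -0.324  0.946  0.26 ]
 [ 0.     0.     0.     1.   ]]
0 0 [[156.87156534 178.75009357]]
0 -0.013 [[157.00811759 174.06625102]]
0.0427 0 [[133.51553239 191.00935877]]
0.0427 -0.013 [[133.31548502 186.38372198]]
-0.0427 0 [[179.10194506 167.08166848]]
-0.0427 -0.013 [[179.54305903 162.35064761]]
[[156.18571047 183.00427389]]
```

View pics/t1.png

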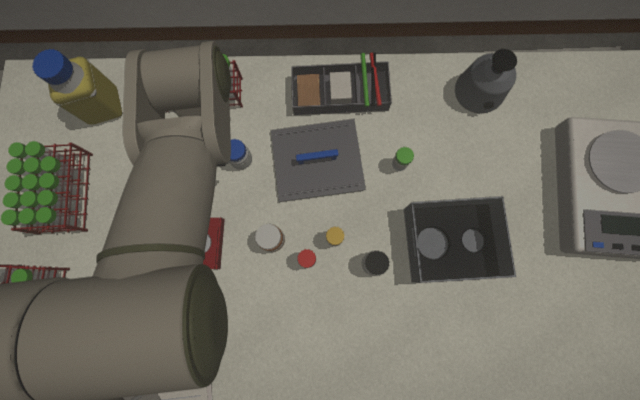

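>>> apply_moves(plan=[{"tx":1,"ty":1,"tz":-30,"rx":0,"ry":0,"rz":0,"jaw":1},{"tx":1,"ty":1,"tz":-55,"rx":0,"ry":0,"rz":0,"jaw":1},{"tx":1,"ty":1,"tz":-68,"rx":0,"ry":0,"rz":0,"jaw":1},{"tx":1,"ty":1,"tz":-68,"rx":0,"ry":0,"rz":0,"jaw":1}])

```text
time_s: 2.4
position: [0.6846, 0.1994, 0.0209]
tool_rot: [[-0.05, 0.999, -0.002], [0.999, 0.05, 0.0], [0.001, -0.002, -1.0]]
ft_force: [-0.8, -0.6, 0.1]
grip_width: 0.0853
```

>>> apply_moves(plan=[{"tx":0,"ty":0,"tz":-3,"rx":0,"ry":0,"rz":0,"jaw":1},{"tx":0,"ty":0,"tz":-3,"rx":0,"ry":0,"rz":0,"jaw":-1},{"tx":0,"ty":0,"tz":-3,"rx":0,"ry":0,"rz":0,"jaw":-1},{"tx":0,"ty":0,"tz":-3,"rx":0,"ry":0,"rz":0,"jaw":-1},{"tx":0,"ty":0,"tz":-3,"rx":0,"ry":0,"rz":0,"jaw":-1},{"tx":0,"ty":0,"tz":-3,"rx":0,"ry":0,"rz":0,"jaw":-1},{"tx":0,"ty":0,"tz":-3,"rx":0,"ry":0,"rz":0,"jaw":-1},{"tx":0,"ty":0,"tz":-3,"rx":0,"ry":0,"rz":0,"jaw":-1}], grip_force=40)

```text
time_s: 3.2
position: [0.685, 0.1995, 0.0191]
tool_rot: [[-0.05, 0.999, -0.001], [0.999, 0.05, 0.001], [0.001, -0.001, -1.0]]
ft_force: [-1.9, -0.3, 6.4]
grip_width: 0.0486
```

```bash
python3 - <<'E'
from rig import env
import cv2
w=env.get_image("wrist")["image"][:,:,::-1];s=env.get_image("scene")["image"][150:350,220:460,::-1]
cv2.imwrite("pics/w2.png",w);cv2.imwrite("pics/s2.png",cv2.resize(s,None,fx=3,fy=3))
for _ in range(3):
  o=env.observe();print(o["position"],o["grip_width"],o["ft_force"]);env.get_image("top")
E
```

```text
[0.68496795 0.19952956 0.01902021] 0.04872579699766324 [-1.16127568  0.09768774  6.08169789]
[0.68496829 0.19950858 0.01902949] 0.048518793143891584 [-2.20993192  0.39272695  5.53650826]
[0.68496054 0.19951028 0.01902936] 0.048474096989257184 [-1.76659072 -0.20585942  6.17318603]
```

View pics/w2.png

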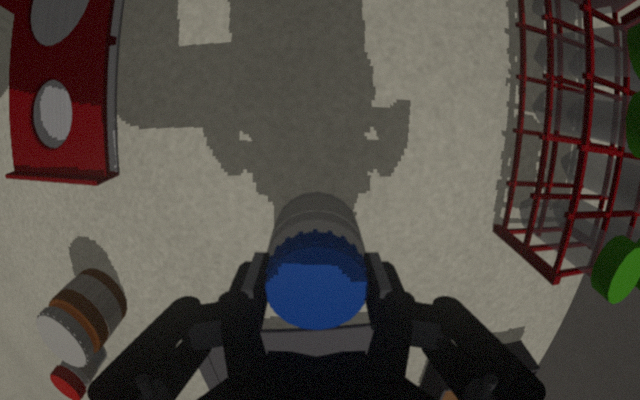

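View pics/s2.png

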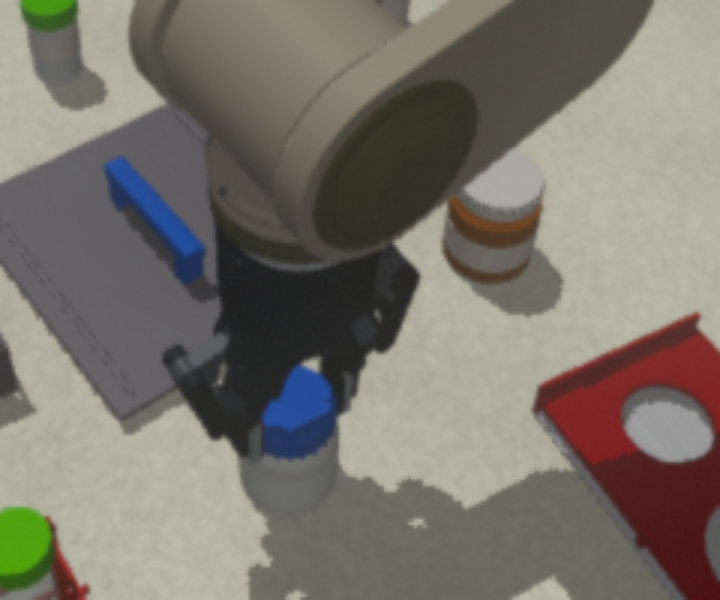

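```bash
python3 - <<'E'
from rig import env
from m import *
s=env.get_image("scene");w=env.get_image("wrist");p=env.observe();R_=p["tool_rot"];P=p["position"]
im=cv2.resize(np.ascontiguousarray(s["image"][220:350,270:370,::-1]),None,fx=6,fy=4.6,interpolation=cv2.INTER_CUBIC)
def dr(X,c):
    q=(proj(s,X)[0]-[270,220]+.5)*[6,4.6];cv2.circle(im,tuple(int(v) for v in q),3,c,-1)
for sy in (-.0245,.0245):
  for zz,c in [(0,(0,0,255)),(-.019,(0,255,255)),(-.038,(0,255,0)),(-.073,(255,0,255))]: dr(P+R_@np.array([0,sy,zz]),c)
cv2.imwrite("pics/s3.png",im)
a=m("w",w,(250,220,380,345),lambda H,S,V:(H>100)&(H<130)&(S>110)&(V>25));print(a,[fonz(w,a[0],z) for z in (.06,.076,.09)])
E
```

```text
(array([316.05847931, 280.91077805]), (97.70799255371094, 103.45807647705078), array([316.06490444, 281.01724994])) [array([0.68527407, 0.19320807, 0.06      ]), array([0.68475992, 0.20372753, 0.076     ]), array([0.68431003, 0.21293206, 0.09      ])]
```

View pics/s3.png

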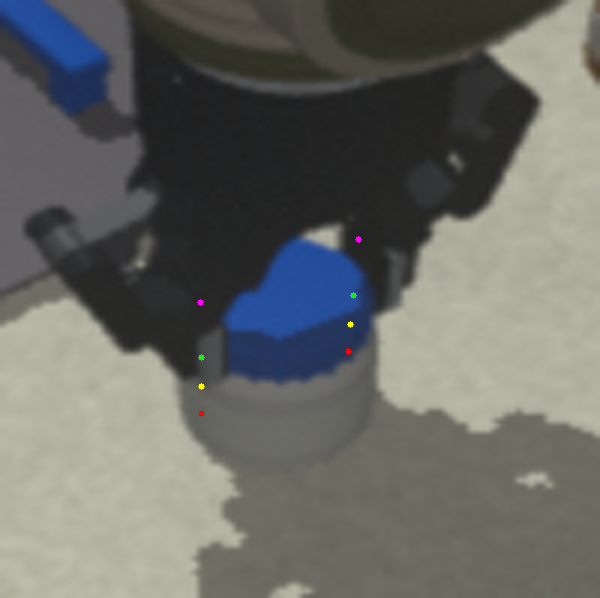

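>>> apply_moves(plan=[{"tx":0,"ty":0,"tz":10,"rx":0,"ry":0,"rz":0,"jaw":-1},{"tx":0,"ty":0,"tz":25,"rx":0,"ry":0,"rz":0,"jaw":-1},{"tx":0,"ty":0,"tz":45,"rx":0,"ry":0,"rz":0,"jaw":-1},{"tx":0,"ty":0,"tz":70,"rx":0,"ry":0,"rz":0,"jaw":-1},{"tx":0,"ty":0,"tz":95,"rx":0,"ry":0,"rz":0,"jaw":-1},{"tx":0,"ty":0,"tz":120,"rx":0,"ry":0,"rz":0,"jaw":-1},{"tx":0,"ty":0,"tz":120,"rx":0,"ry":0,"rz":0,"jaw":-1}])

```text
time_s: 4.25
position: [0.6866, 0.1998, 0.1443]
tool_rot: [[-0.05, 0.999, 0.008], [0.999, 0.05, 0.002], [0.001, 0.008, -1.0]]
ft_force: [0.8, -0.6, -1.8]
grip_width: 0.0486
```

```bash
python3 - <<'E'
from rig import env
from m import *
s=env.get_image("scene");w=env.get_image("wrist");p=env.observe();R_=p["tool_rot"];P=p["position"];print(P,p["ft_force"],p["grip_width"])
x0,y0=[int(v) for v in proj(s,P)[0]-[60,60]]
im=cv2.resize(np.ascontiguousarray(s["image"][y0:y0+120,x0:x0+120,::-1]),None,fx=5,fy=5,interpolation=cv2.INTER_CUBIC)
def dr(X,c):
    q=(proj(s,X)[0]-[x0,y0]+.5)*[5,5];cv2.circle(im,tuple(int(v) for v in q),3,c,-1)
for sy in (-.0245,.0245):
  for zz,c in [(0,(0,0,255)),(-.019,(0,255,255)),(-.038,(0,255,0)),(-.073,(255,0,255))]: dr(P+R_@np.array([0,sy,zz]),c)
dr(P+R_@np.array([0,0,.019]),(255,255,0))
cv2.imwrite("pics/s4.png",im);cv2.imwrite("pics/w4.png",w["image"][:,:,::-1])
E
```

```text
[0.68492039 0.19950545 0.13938653] [-0.30046524 -0.23734071 -1.80542762] 0.04852621202926567
```

View pics/s4.png

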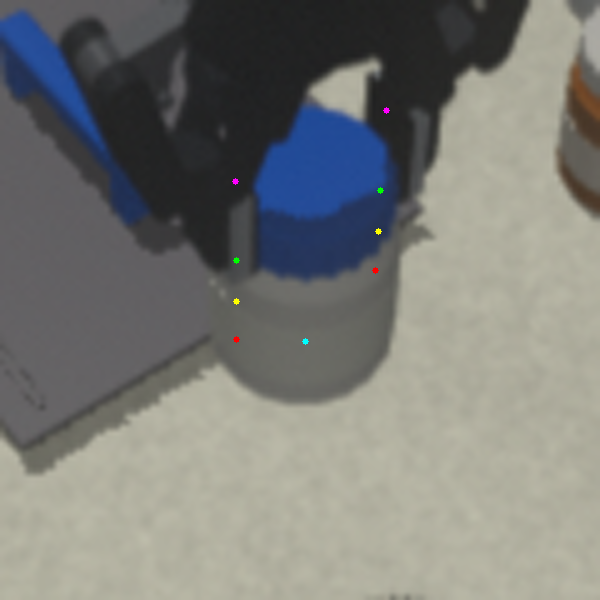

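View pics/w4.png

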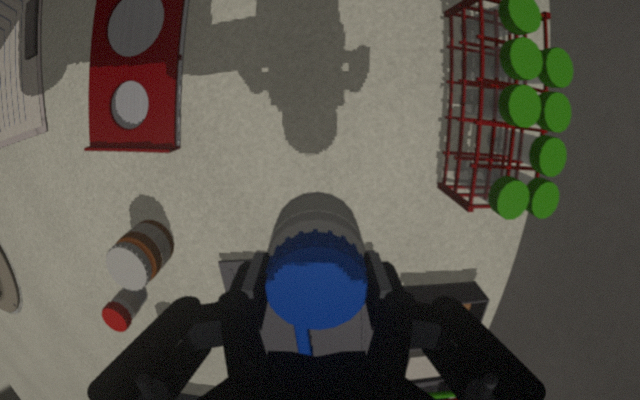

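>>> apply_moves(plan=[{"tx":-10,"ty":-22,"tz":0,"rx":0,"ry":0,"rz":0,"jaw":-1},{"tx":-28,"ty":-62,"tz":0,"rx":0,"ry":0,"rz":0,"jaw":-1},{"tx":-47,"ty":-103,"tz":0,"rx":0,"ry":0,"rz":0,"jaw":-1},{"tx":-66,"ty":-145,"tz":0,"rx":0,"ry":0,"rz":0,"jaw":-1},{"tx":-85,"ty":-187,"tz":0,"rx":0,"ry":0,"rz":0,"jaw":-1},{"tx":-104,"ty":-229,"tz":0,"rx":0,"ry":0,"rz":0,"jaw":-1},{"tx":-123,"ty":-271,"tz":0,"rx":0,"ry":0,"rz":0,"jaw":-1},{"tx":-142,"ty":-313,"tz":0,"rx":0,"ry":0,"rz":0,"jaw":-1},{"tx":-161,"ty":-355,"tz":0,"rx":0,"ry":0,"rz":0,"jaw":-1},{"tx":-180,"ty":-397,"tz":0,"rx":0,"ry":0,"rz":0,"jaw":-1},{"tx":-197,"ty":-434,"tz":0,"rx":0,"ry":0,"rz":0,"jaw":-1},{"tx":-208,"ty":-458,"tz":0,"rx":0,"ry":0,"rz":0,"jaw":-1}])

```text
time_s: 5.55
position: [0.475, -0.2604, 0.1381]
tool_rot: [[-0.048, 0.999, -0.002], [0.999, 0.048, 0.002], [0.002, -0.002, -1.0]]
ft_force: [0.9, -0.1, -2.3]
grip_width: 0.0487
```

```bash
cat > look.py <<'E'
import sys
from rig import env
from m import *
n=sys.argv[1]
for c in sys.argv[2:]:
    cv2.imwrite(f"pics/{c}{n}.png",env.get_image(c)["image"][:,:,::-1])
p=env.observe();R_=p["tool_rot"];print(p["time_s"],p["position"].round(4),"yaw",np.degrees(np.arctan2(R_[1,1],R_[0,1])).round(2),"tilt",(R_[:2,2]*57.3).round(2),p["ft_force"].round(1),p["grip_width"])
E
python3 look.py 5 top scene
```

```text
5.65 [ 0.4751 -0.2609  0.1381] yaw 2.63 tilt [-0.13  0.1 ] [ 1.1  1.  -0.6] 0.04866031013702032
```

View pics/top5.png

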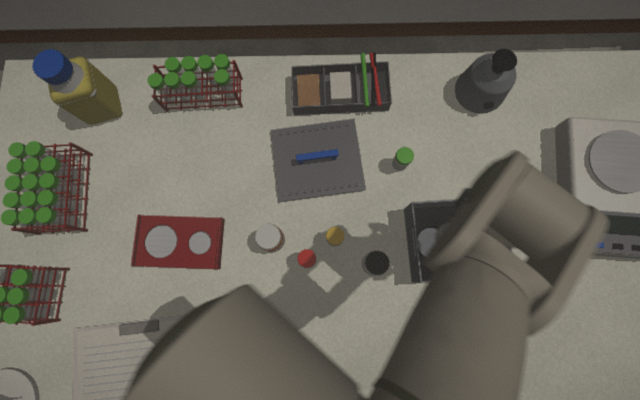

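View pics/scene5.png

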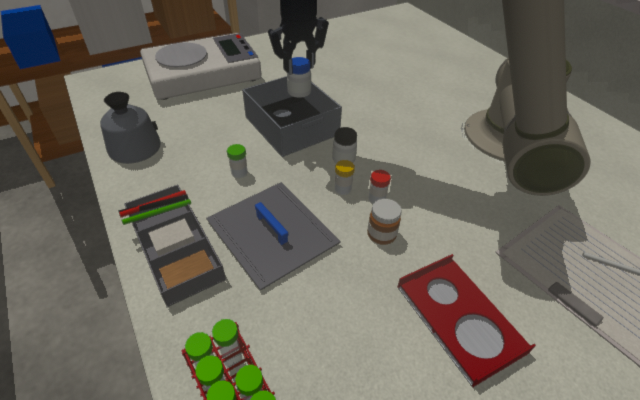

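>>> apply_moves(plan=[{"tx":2,"ty":2,"tz":-10,"rx":0,"ry":0,"rz":0,"jaw":-1},{"tx":2,"ty":2,"tz":-35,"rx":0,"ry":0,"rz":0,"jaw":-1},{"tx":2,"ty":2,"tz":-60,"rx":0,"ry":0,"rz":0,"jaw":-1},{"tx":2,"ty":2,"tz":-85,"rx":0,"ry":0,"rz":0,"jaw":-1},{"tx":2,"ty":2,"tz":-100,"rx":0,"ry":0,"rz":0,"jaw":-1},{"tx":2,"ty":2,"tz":-106,"rx":0,"ry":0,"rz":0,"jaw":-1},{"tx":2,"ty":2,"tz":-106,"rx":0,"ry":0,"rz":0,"jaw":-1},{"tx":2,"ty":2,"tz":-106,"rx":0,"ry":0,"rz":0,"jaw":-1}])

```text
time_s: 6.45
position: [0.4775, -0.2586, 0.0324]
tool_rot: [[-0.046, 0.999, -0.002], [0.999, 0.046, 0.001], [0.001, -0.002, -1.0]]
ft_force: [0.1, 0.5, -1.0]
grip_width: 0.0485
```

```bash
python3 look.py 6 wrist
```

```text
6.5 [ 0.4776 -0.2588  0.0327] yaw 2.65 tilt [-0.07  0.05] [ 0.4 -0.1 -0.6] 0.04848639342156638
```

View pics/wrist6.png

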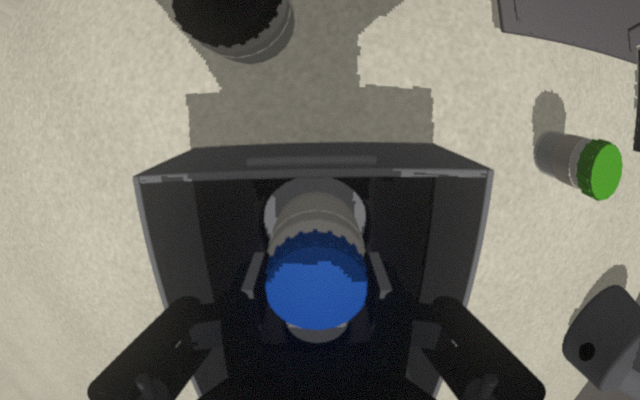

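>>> apply_moves(plan=[{"tx":0,"ty":0,"tz":-4,"rx":0,"ry":0,"rz":0,"jaw":-1},{"tx":0,"ty":0,"tz":-8,"rx":0,"ry":0,"rz":0,"jaw":-1},{"tx":0,"ty":0,"tz":-10,"rx":0,"ry":0,"rz":0,"jaw":-1},{"tx":0,"ty":0,"tz":-10,"rx":0,"ry":0,"rz":0,"jaw":-1}])

```text
time_s: 6.9
position: [0.4776, -0.2589, 0.023]
tool_rot: [[-0.046, 0.999, -0.001], [0.999, 0.046, 0.001], [0.001, -0.001, -1.0]]
ft_force: [-2.0, 0.3, 3.9]
grip_width: 0.0483
```

Contact at 0.023 as expected. Release and rise.

>>> apply_moves(plan=[{"tx":0,"ty":0,"tz":0,"rx":0,"ry":0,"rz":0,"jaw":0.6},{"tx":0,"ty":0,"tz":0,"rx":0,"ry":0,"rz":0,"jaw":0.6},{"tx":0,"ty":0,"tz":0,"rx":0,"ry":0,"rz":0,"jaw":0.6},{"tx":0,"ty":0,"tz":0,"rx":0,"ry":0,"rz":0,"jaw":0.6},{"tx":0,"ty":0,"tz":10,"rx":0,"ry":0,"rz":0,"jaw":0.6},{"tx":0,"ty":0,"tz":35,"rx":0,"ry":0,"rz":0,"jaw":0.6},{"tx":0,"ty":0,"tz":70,"rx":0,"ry":0,"rz":0,"jaw":0.6},{"tx":0,"ty":0,"tz":105,"rx":0,"ry":0,"rz":0,"jaw":1},{"tx":0,"ty":0,"tz":130,"rx":0,"ry":0,"rz":0,"jaw":1}])

```text
time_s: 7.8
position: [0.4779, -0.2591, 0.1562]
tool_rot: [[-0.046, 0.999, 0.001], [0.999, 0.046, -0.001], [-0.001, 0.001, -1.0]]
ft_force: [0.3, -0.0, 0.0]
grip_width: 0.0852
```

```bash
python3 look.py 7 wrist
```

```text
7.85 [ 0.4791 -0.2601  0.1597] yaw 2.66 tilt [ 0.33 -0.3 ] [ 0.1 -1.7  4.7] 0.08565224447672225
```

View pics/wrist7.png

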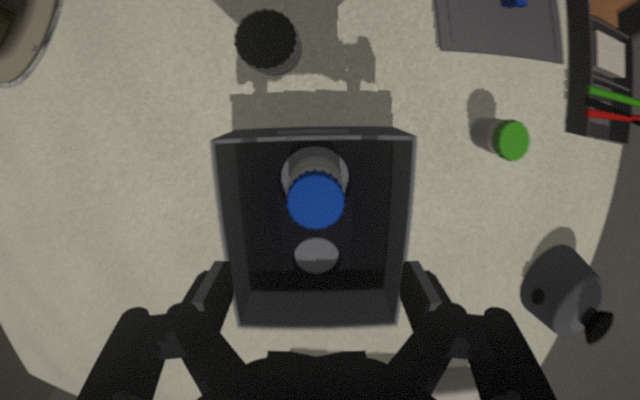

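>>> apply_moves(plan=[{"tx":38,"ty":14,"tz":0,"rx":0,"ry":0,"rz":0,"jaw":1},{"tx":80,"ty":29,"tz":-5,"rx":0,"ry":0,"rz":0,"jaw":1},{"tx":122,"ty":44,"tz":-10,"rx":0,"ry":0,"rz":0,"jaw":1},{"tx":162,"ty":59,"tz":-20,"rx":0,"ry":0,"rz":0,"jaw":1},{"tx":190,"ty":69,"tz":-40,"rx":0,"ry":0,"rz":0,"jaw":1},{"tx":190,"ty":69,"tz":-60,"rx":0,"ry":0,"rz":0,"jaw":1},{"tx":190,"ty":69,"tz":-65,"rx":0,"ry":0,"rz":0,"jaw":1}])

```text
time_s: 8.55
position: [0.6685, -0.19, 0.0921]
tool_rot: [[-0.047, 0.999, 0.002], [0.999, 0.047, -0.003], [-0.003, 0.001, -1.0]]
ft_force: [-0.6, -0.1, 0.3]
grip_width: 0.0855
```

```bash
python3 look.py 8 ; python3 - <<'E'
from rig import env
from m import *
d=env.get_image("wrist");cv2.imwrite("pics/w8.png",d["image"][:,:,::-1]);a=m("w",d,(250,140,390,300),G);print(a,fonz(d,a[0],.07),env.observe()["position"])
E
```

```text
8.55 [ 0.6685 -0.19    0.0921] yaw 2.72 tilt [ 0.09 -0.2 ] [-0.6 -0.1  0.3] 0.08545924699618652
(array([317.47781372, 222.96672058]), (53.67605972290039, 54.280357360839844), array([317.49255636, 223.05189281])) [ 0.66941058 -0.18982108  0.07      ] [ 0.66826249 -0.19061242  0.09286372]
```

View pics/w8.png

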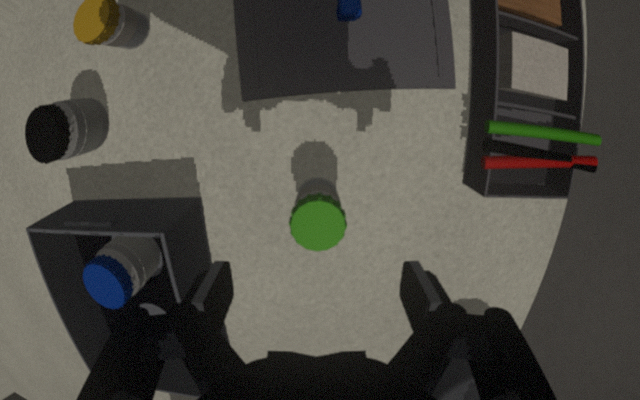

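>>> apply_moves(plan=[{"tx":1,"ty":0,"tz":-30,"rx":0,"ry":0,"rz":0,"jaw":1},{"tx":1,"ty":0,"tz":-58,"rx":0,"ry":0,"rz":0,"jaw":1},{"tx":1,"ty":0,"tz":-76,"rx":0,"ry":0,"rz":0,"jaw":1},{"tx":1,"ty":0,"tz":-81,"rx":0,"ry":0,"rz":0,"jaw":1},{"tx":1,"ty":0,"tz":-81,"rx":0,"ry":0,"rz":0,"jaw":1},{"tx":1,"ty":0,"tz":-81,"rx":0,"ry":0,"rz":0,"jaw":-1},{"tx":1,"ty":0,"tz":-81,"rx":0,"ry":0,"rz":0,"jaw":-1},{"tx":1,"ty":0,"tz":-81,"rx":0,"ry":0,"rz":0,"jaw":-1},{"tx":1,"ty":0,"tz":-81,"rx":0,"ry":0,"rz":0,"jaw":-1},{"tx":1,"ty":0,"tz":-81,"rx":0,"ry":0,"rz":0,"jaw":-1},{"tx":1,"ty":0,"tz":-81,"rx":0,"ry":0,"rz":0,"jaw":-1},{"tx":1,"ty":0,"tz":-81,"rx":0,"ry":0,"rz":0,"jaw":-1}], grip_force=30)

```text
time_s: 9.8
position: [0.6697, -0.1908, 0.0129]
tool_rot: [[-0.047, 0.999, 0.004], [0.999, 0.047, -0.005], [-0.005, 0.004, -1.0]]
ft_force: [-1.1, 0.6, 5.8]
grip_width: 0.0388
```

```bash
python3 look.py 9 wrist scene; python3 -c "
import cv2
cv2.imwrite('pics/s9.png',cv2.resize(cv2.imread('pics/scene9.png')[80:200,170:330],None,fx=5,fy=5))"
```

```text
9.9 [ 0.6697 -0.1908  0.013 ] yaw 2.68 tilt [ 0.22 -0.26] [-1.  -0.2  6. ] 0.03916693018822114
```

View pics/s9.png

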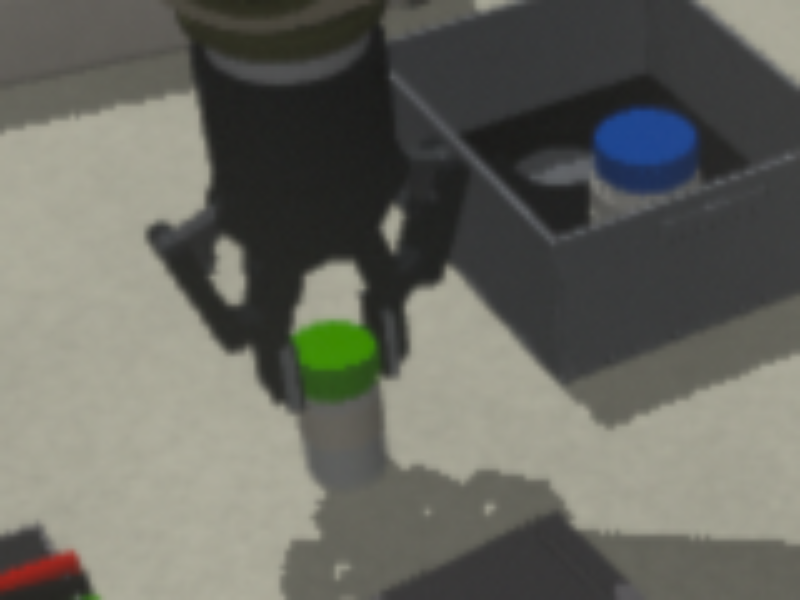

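View pics/wrist9.png

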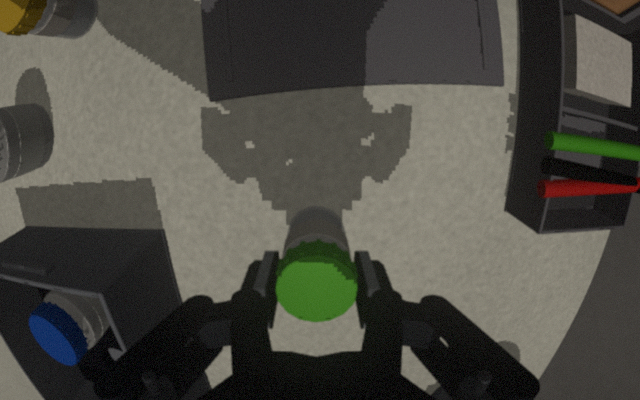

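>>> apply_moves(plan=[{"tx":0,"ty":0,"tz":8,"rx":0,"ry":0,"rz":0,"jaw":-1},{"tx":0,"ty":0,"tz":30,"rx":0,"ry":0,"rz":0,"jaw":-1},{"tx":0,"ty":0,"tz":60,"rx":0,"ry":0,"rz":0,"jaw":-1},{"tx":0,"ty":0,"tz":90,"rx":0,"ry":0,"rz":0,"jaw":-1},{"tx":-10,"ty":-9,"tz":120,"rx":0,"ry":0,"rz":0,"jaw":-1},{"tx":-40,"ty":-34,"tz":120,"rx":0,"ry":0,"rz":0,"jaw":-1},{"tx":-75,"ty":-64,"tz":120,"rx":0,"ry":0,"rz":0,"jaw":-1},{"tx":-110,"ty":-94,"tz":120,"rx":0,"ry":0,"rz":0,"jaw":-1},{"tx":-145,"ty":-124,"tz":120,"rx":0,"ry":0,"rz":0,"jaw":-1},{"tx":-170,"ty":-146,"tz":120,"rx":0,"ry":0,"rz":0,"jaw":-1},{"tx":-187,"ty":-160,"tz":120,"rx":0,"ry":0,"rz":0,"jaw":-1},{"tx":-187,"ty":-160,"tz":120,"rx":0,"ry":0,"rz":0,"jaw":-1}])

```text
time_s: 11.1
position: [0.4808, -0.3526, 0.1334]
tool_rot: [[-0.043, 0.999, 0.003], [0.999, 0.043, -0.005], [-0.005, 0.003, -1.0]]
ft_force: [0.8, 0.6, -1.2]
grip_width: 0.0391
```

```bash
python3 look.py 10 wrist scene
```

```text
11.2 [ 0.4828 -0.3507  0.1332] yaw 2.64 tilt [ 0.24 -0.26] [ 0.   0.8 -1.1] 0.03891033815611594
```

View pics/wrist10.png

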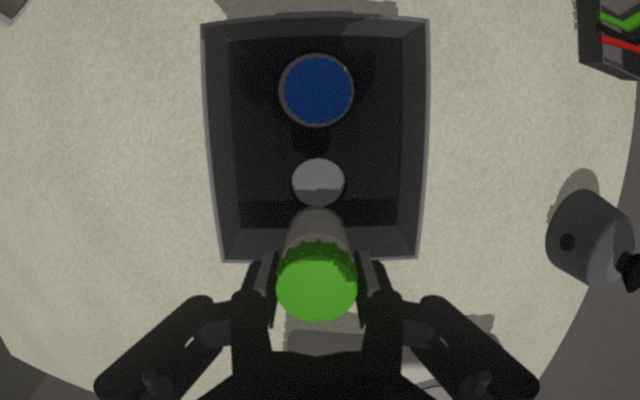

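```bash
python3 - <<'E'
from rig import env
from m import *
d=env.get_image("wrist")
for z in (.018,.004): print(fonz(d,(318.5,182),z))
print(env.observe()["position"])
E
```

```text
[ 0.48532386 -0.34651702  0.018     ]
[ 0.485667   -0.35035076  0.004     ]
[ 0.48321597 -0.35028867  0.13316631]
```

>>> apply_moves(plan=[{"tx":0,"ty":0,"tz":-12,"rx":0,"ry":0,"rz":0,"jaw":-1},{"tx":0,"ty":0,"tz":-35,"rx":0,"ry":0,"rz":0,"jaw":-1},{"tx":0,"ty":0,"tz":-60,"rx":0,"ry":0,"rz":0,"jaw":-1},{"tx":0,"ty":0,"tz":-82,"rx":0,"ry":0,"rz":0,"jaw":-1},{"tx":0,"ty":0,"tz":-94,"rx":0,"ry":0,"rz":0,"jaw":-1},{"tx":0,"ty":0,"tz":-94,"rx":0,"ry":0,"rz":0,"jaw":-1}])

```text
time_s: 11.85
position: [0.483, -0.349, 0.0372]
tool_rot: [[-0.048, 0.999, 0.002], [0.999, 0.048, -0.002], [-0.002, 0.002, -1.0]]
ft_force: [0.3, -0.7, -0.8]
grip_width: 0.0386
```

```bash
python3 look.py 11 wrist
```

```text
11.9 [ 0.4835 -0.3498  0.0387] yaw 2.75 tilt [ 0.19 -0.21] [ 0.1 -0.1 -0.5] 0.038750793703508264
```

View pics/wrist11.png

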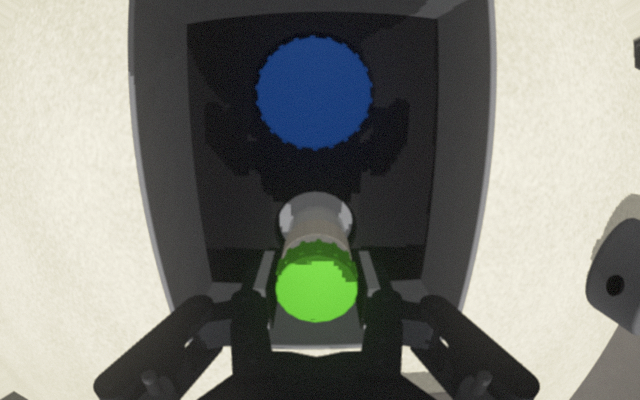

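Aligned over the small well. Going down to 0.017.

>>> apply_moves(plan=[{"tx":0,"ty":0,"tz":-8,"rx":0,"ry":0,"rz":0,"jaw":-1},{"tx":0,"ty":0,"tz":-15,"rx":0,"ry":0,"rz":0,"jaw":-1},{"tx":0,"ty":0,"tz":-19,"rx":0,"ry":0,"rz":0,"jaw":-1},{"tx":0,"ty":0,"tz":-21,"rx":0,"ry":0,"rz":0,"jaw":-1},{"tx":0,"ty":0,"tz":-21,"rx":0,"ry":0,"rz":0,"jaw":-1}])

```text
time_s: 12.4
position: [0.4834, -0.3497, 0.0175]
tool_rot: [[-0.048, 0.999, 0.003], [0.999, 0.048, -0.003], [-0.004, 0.003, -1.0]]
ft_force: [0.1, 0.4, -0.6]
grip_width: 0.0389
```

>>> apply_moves(plan=[{"tx":0,"ty":0,"tz":-1.5,"rx":0,"ry":0,"rz":0,"jaw":-1},{"tx":0,"ty":0,"tz":-1.5,"rx":0,"ry":0,"rz":0,"jaw":-1}])

```text
time_s: 12.6
position: [0.4837, -0.3501, 0.0169]
tool_rot: [[-0.048, 0.999, 0.004], [0.999, 0.048, -0.005], [-0.005, 0.004, -1.0]]
ft_force: [-0.1, 1.9, 4.9]
grip_width: 0.0391
```

Contact (4.9 N). Release and rise.

>>> apply_moves(plan=[{"tx":0,"ty":0,"tz":0,"rx":0,"ry":0,"rz":0,"jaw":0.4},{"tx":0,"ty":0,"tz":0,"rx":0,"ry":0,"rz":0,"jaw":0.4},{"tx":0,"ty":0,"tz":0,"rx":0,"ry":0,"rz":0,"jaw":0.4},{"tx":0,"ty":0,"tz":0,"rx":0,"ry":0,"rz":0,"jaw":0.4},{"tx":0,"ty":0,"tz":10,"rx":0,"ry":0,"rz":0,"jaw":0.4},{"tx":0,"ty":0,"tz":35,"rx":0,"ry":0,"rz":0,"jaw":0.4},{"tx":0,"ty":0,"tz":70,"rx":0,"ry":0,"rz":0,"jaw":0.4},{"tx":0,"ty":0,"tz":105,"rx":0,"ry":0,"rz":0,"jaw":0.4},{"tx":0,"ty":0,"tz":140,"rx":0,"ry":0,"rz":0,"jaw":0.4},{"tx":0,"ty":0,"tz":150,"rx":0,"ry":0,"rz":0,"jaw":0.4}])

```text
time_s: 13.6
position: [0.4847, -0.3511, 0.1717]
tool_rot: [[-0.048, 0.999, 0.009], [0.999, 0.048, -0.01], [-0.01, 0.009, -1.0]]
ft_force: [-0.2, -0.9, -0.3]
grip_width: 0.0599
```

```bash
python3 look.py 12 wrist
```

```text
13.65 [ 0.4846 -0.3509  0.1713] yaw 2.75 tilt [ 0.5  -0.55] [-0.1 -0.3  1.4] 0.059537920990202005
```

View pics/wrist12.png

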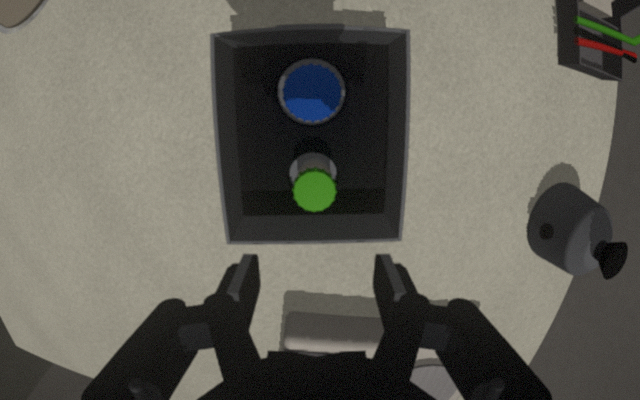

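>>> apply_moves(plan=[{"tx":10,"ty":18,"tz":0,"rx":0,"ry":0,"rz":0,"jaw":0.4},{"tx":30,"ty":55,"tz":0,"rx":0,"ry":0,"rz":0,"jaw":0.4},{"tx":52,"ty":95,"tz":0,"rx":0,"ry":0,"rz":0.01,"jaw":0.4},{"tx":74,"ty":136,"tz":0,"rx":0,"ry":0,"rz":0.03,"jaw":0.3},{"tx":96,"ty":177,"tz":0,"rx":0,"ry":0,"rz":0.05,"jaw":0.2},{"tx":118,"ty":218,"tz":-10,"rx":0,"ry":0,"rz":0.07,"jaw":0.0},{"tx":140,"ty":259,"tz":-20,"rx":0,"ry":0,"rz":0.085,"jaw":0.0},{"tx":162,"ty":300,"tz":-30,"rx":0,"ry":0,"rz":0.085,"jaw":0.0},{"tx":182,"ty":337,"tz":-40,"rx":0.01,"ry":0.009,"rz":0.085,"jaw":0.0},{"tx":195,"ty":360,"tz":-50,"rx":0.01,"ry":0.009,"rz":0.085,"jaw":0.0},{"tx":195,"ty":360,"tz":-60,"rx":0.01,"ry":0.009,"rz":0.085,"jaw":0.0},{"tx":195,"ty":360,"tz":-60,"rx":0.01,"ry":0.009,"rz":0.085,"jaw":0.0}])

```text
time_s: 14.85
position: [0.6783, 0.0092, 0.1085]
tool_rot: [[-0.133, 0.991, -0.005], [0.991, 0.133, 0.001], [0.002, -0.004, -1.0]]
ft_force: [-1.0, -1.4, 0.6]
grip_width: 0.0423
```

```bash
python3 look.py 13 top scene;python3 - <<'E'
from rig import env
from m import *
d=env.get_image("wrist");cv2.imwrite("pics/wrist13.png",d["image"][:,:,::-1]);np.savez("pics/w13.npz",**d)
a=m("w",d,(240,100,400,320),B);print(a,fonz(d,a[0],.045))
E
```

```text
14.95 [0.679  0.0079 0.111 ] yaw 7.55 tilt [-0.06  0.04] [-0.4  0.  -0.8] 0.04273915174878265
(array([317.14804077, 195.11437225]), (18.987436294555664, 156.08541870117188), array([317.16213592, 197.96747573])) [0.67889804 0.01471533 0.045     ]
```

View pics/wrist13.png

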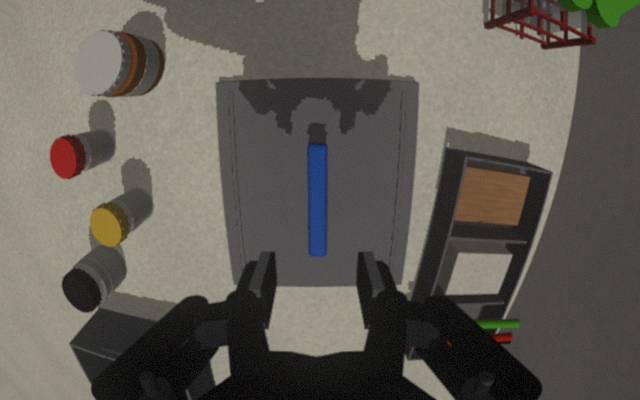

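View pics/scene13.png

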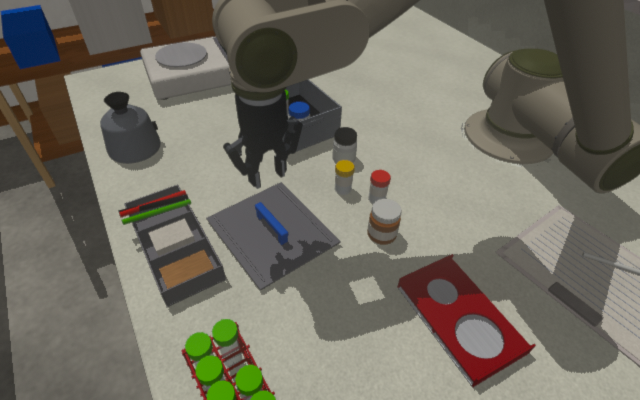

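```bash
python3 - <<'E'
from h import *
d=dict(np.load("pics/w13.npz"))
e=[fonz(d,p,.045) for p in [(309,144),(326,144),(309,255),(326,255)]];print(np.round(e,4),np.mean(e,0))
s=dict(np.load("pics/scene0.npz"))
for b in (0,.015,.03): print(b,[proj(s,np.array([.679,.0085,.111+b])+.024*sg*np.array([.991,.13,0])).round(1).tolist() for sg in(1,-1)])
cv2.imwrite("pics/s13.png",cv2.resize(cv2.imread("pics/scene13.png")[110:230,210:330],None,fx=5,fy=5))
E
```

```text
[[ 0.6669  0.0558  0.045 ]
 [ 0.6802  0.0576  0.045 ]
 [ 0.6792 -0.0415  0.045 ]
 [ 0.6941 -0.0395  0.045 ]] [0.6800976  0.00808095 0.045     ]
0 [[[256.8, 198.8]], [[279.2, 188.0]]]
0.015 [[[256.1, 192.9]], [[278.8, 182.1]]]
0.03 [[[255.4, 186.8]], [[278.4, 176.0]]]
```

View pics/s13.png

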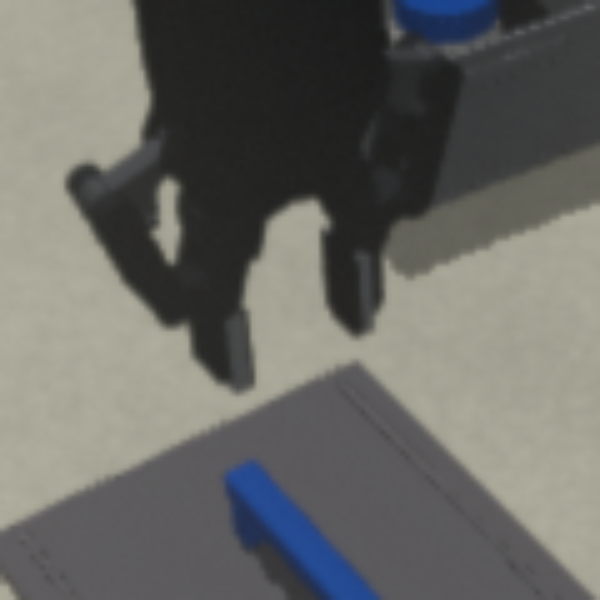

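>>> apply_moves(plan=[{"tx":1,"ty":0,"tz":-30,"rx":0,"ry":0,"rz":0,"jaw":0},{"tx":1,"ty":0,"tz":-60,"rx":0,"ry":0,"rz":0,"jaw":0},{"tx":1,"ty":0,"tz":-82,"rx":0,"ry":0,"rz":0,"jaw":0},{"tx":1,"ty":0,"tz":-92,"rx":0,"ry":0,"rz":0,"jaw":0},{"tx":1,"ty":0,"tz":-92,"rx":0,"ry":0,"rz":0,"jaw":0}])

```text
time_s: 15.5
position: [0.6799, 0.007, 0.0191]
tool_rot: [[-0.13, 0.992, -0.001], [0.992, 0.13, 0.001], [0.001, -0.001, -1.0]]
ft_force: [0.3, -0.3, 0.1]
grip_width: 0.0429
```

```bash
python3 look.py 14 wrist scene; python3 -c "
import cv2
cv2.imwrite('pics/s14.png',cv2.resize(cv2.imread('pics/scene14.png')[140:260,210:330],None,fx=5,fy=5,interpolation=cv2.INTER_CUBIC))"
```

```text
15.6 [0.681  0.0072 0.0211] yaw 7.5 tilt [0.14 0.01] [ 0.  -0.3  1. ] 0.04261155935264484
```

View pics/s14.png

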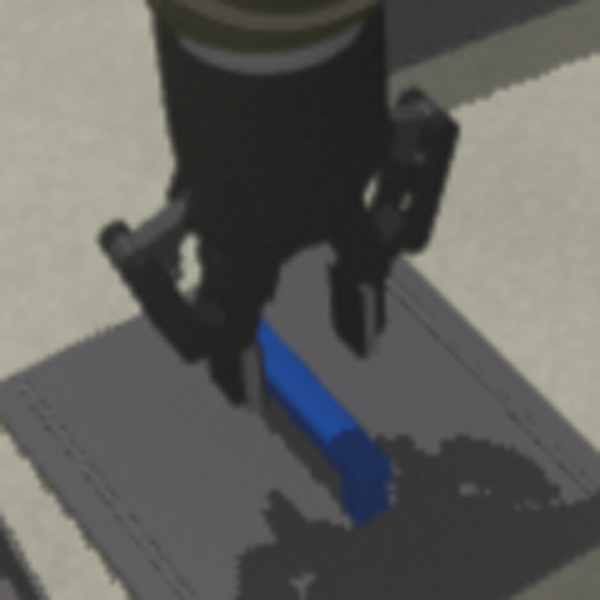

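View pics/wrist14.png

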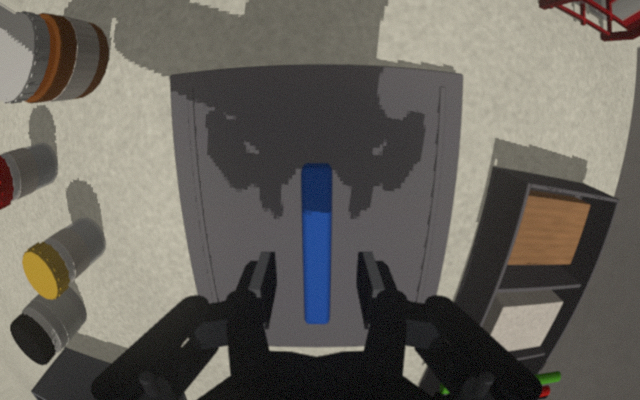

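>>> apply_moves(plan=[{"tx":0,"ty":1,"tz":-8,"rx":0,"ry":0,"rz":0,"jaw":0},{"tx":0,"ty":1,"tz":-15,"rx":0,"ry":0,"rz":0,"jaw":0},{"tx":0,"ty":1,"tz":-15,"rx":0,"ry":0,"rz":0,"jaw":0}])

```text
time_s: 15.9
position: [0.6805, 0.0083, 0.0052]
tool_rot: [[-0.131, 0.991, 0.001], [0.991, 0.131, 0.0], [0.0, 0.001, -1.0]]
ft_force: [0.1, 0.2, -0.4]
grip_width: 0.0431
```

```bash
python3 look.py 15 wrist scene; python3 -c "
import cv2
cv2.imwrite('pics/s15.png',cv2.resize(cv2.imread('pics/scene15.png')[150:270,210:330],None,fx=5,fy=5,interpolation=cv2.INTER_CUBIC))"
```

```text
16.0 [0.681  0.0082 0.006 ] yaw 7.5 tilt [0.13 0.01] [-0.  -0.9 -0.6] 0.042663121308748386
```

View pics/s15.png

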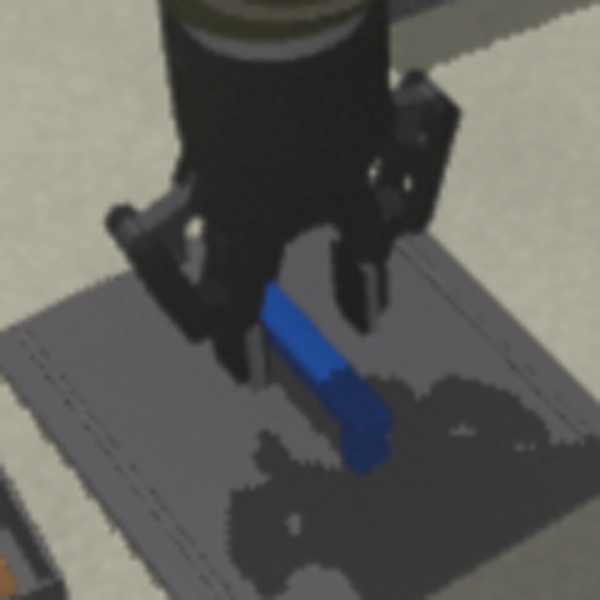

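>>> apply_moves(plan=[{"tx":0,"ty":0,"tz":-5,"rx":0,"ry":0,"rz":0,"jaw":0},{"tx":0,"ty":0,"tz":-9,"rx":0,"ry":0,"rz":0,"jaw":0},{"tx":0,"ty":0,"tz":-9,"rx":0,"ry":0,"rz":0,"jaw":0}])

```text
time_s: 16.3
position: [0.6806, 0.0083, -0.0038]
tool_rot: [[-0.131, 0.991, 0.001], [0.991, 0.131, 0.0], [0.0, 0.001, -1.0]]
ft_force: [0.6, -0.1, 0.3]
grip_width: 0.0425
```

```bash
python3 look.py 16 wrist scene; python3 -c "
import cv2
cv2.imwrite('pics/s16.png',cv2.resize(cv2.imread('pics/scene16.png')[150:270,210:330],None,fx=5,fy=5,interpolation=cv2.INTER_CUBIC))"
```

```text
16.4 [ 0.6809  0.0082 -0.0031] yaw 7.51 tilt [0.11 0.01] [-0.  -0.1  0.5] 0.04247093407444175
```

View pics/s16.png

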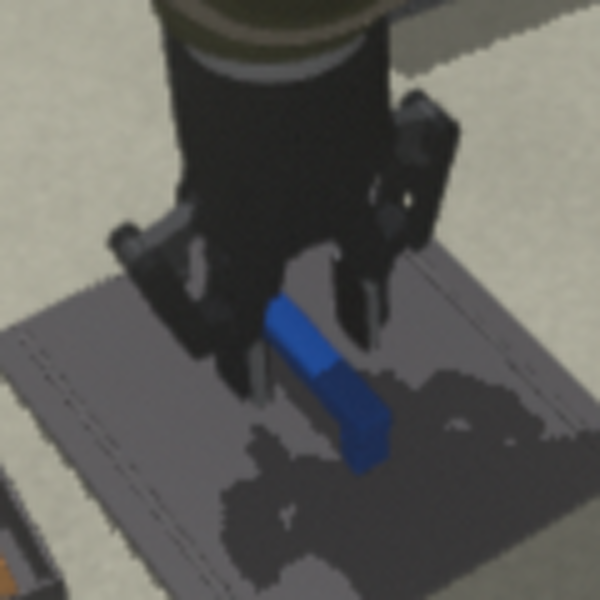

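Tips now sit about 10 mm above the plate; close on the handle.

>>> apply_moves(plan=[{"tx":0,"ty":0,"tz":0,"rx":0,"ry":0,"rz":0,"jaw":-1},{"tx":0,"ty":0,"tz":0,"rx":0,"ry":0,"rz":0,"jaw":-1},{"tx":0,"ty":0,"tz":0,"rx":0,"ry":0,"rz":0,"jaw":-1},{"tx":0,"ty":0,"tz":0,"rx":0,"ry":0,"rz":0,"jaw":-1},{"tx":0,"ty":0,"tz":0,"rx":0,"ry":0,"rz":0,"jaw":-1},{"tx":0,"ty":0,"tz":0,"rx":0,"ry":0,"rz":0,"jaw":-1},{"tx":0,"ty":0,"tz":0,"rx":0,"ry":0,"rz":0,"jaw":-1}], grip_force=80)

```text
time_s: 17.1
position: [0.6812, 0.0082, -0.0026]
tool_rot: [[-0.131, 0.991, 0.003], [0.991, 0.131, 0.0], [-0.0, 0.003, -1.0]]
ft_force: [-0.0, 0.5, 5.5]
grip_width: 0.0138
```

```bash
python3 look.py 17 wrist scene; python3 -c "
import cv2
cv2.imwrite('pics/s17.png',cv2.resize(cv2.imread('pics/scene17.png')[150:270,210:330],None,fx=5,fy=5,interpolation=cv2.INTER_CUBIC))"
```

```text
17.2 [ 0.6812  0.0082 -0.0026] yaw 7.51 tilt [0.15 0.01] [-0.6  0.5  6.2] 0.013874414449318149
```

View pics/s17.png

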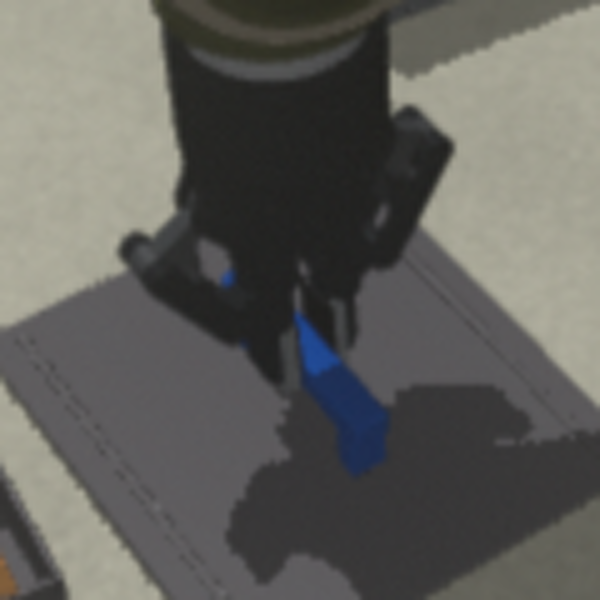

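View pics/wrist17.png

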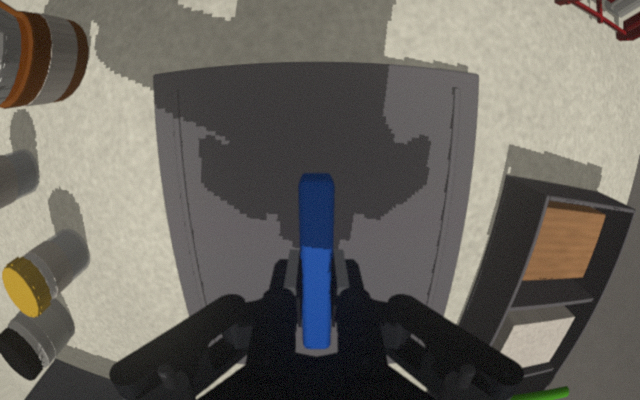

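>>> apply_moves(plan=[{"tx":0,"ty":0,"tz":6,"rx":0,"ry":0,"rz":0,"jaw":-1},{"tx":0,"ty":0,"tz":18,"rx":0,"ry":0,"rz":0,"jaw":-1},{"tx":0,"ty":0,"tz":35,"rx":0,"ry":0,"rz":0,"jaw":-1},{"tx":0,"ty":0,"tz":58,"rx":0,"ry":0,"rz":0,"jaw":-1},{"tx":0,"ty":0,"tz":82,"rx":0,"ry":0,"rz":0,"jaw":-1},{"tx":0,"ty":0,"tz":108,"rx":0,"ry":0,"rz":0,"jaw":-1},{"tx":0,"ty":0,"tz":128,"rx":0,"ry":0,"rz":0,"jaw":-1},{"tx":0,"ty":0,"tz":128,"rx":0,"ry":0,"rz":0,"jaw":-1}])

```text
time_s: 18.0
position: [0.6824, 0.0081, 0.129]
tool_rot: [[-0.131, 0.991, 0.009], [0.991, 0.131, -0.001], [-0.002, 0.009, -1.0]]
ft_force: [0.3, -0.2, -2.0]
grip_width: 0.0139
```

```bash
python3 look.py 18 wrist scene
```

```text
18.1 [0.6808 0.0083 0.1249] yaw 7.51 tilt [0.12 0.02] [ 0.5  0.4 -3.1] 0.013849485091768286
```

View pics/scene18.png

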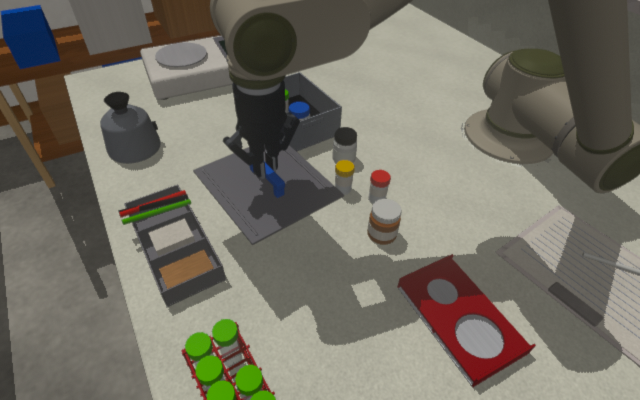

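View pics/wrist18.png

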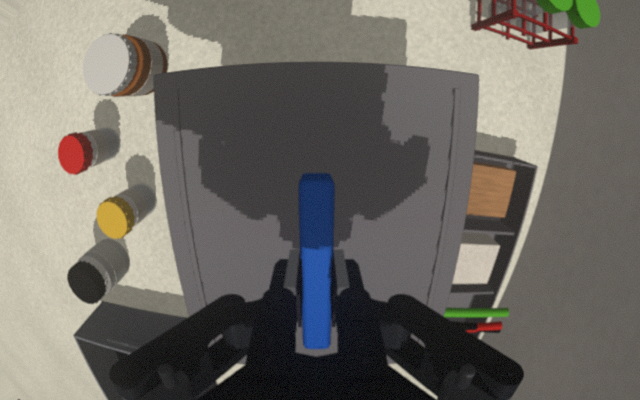

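```bash
python3 - <<'E'
from h import *
s=dict(np.load("pics/scene0.npz"))
p=(np.array([(298,380),(52,150),(420,45),(692,250)],float)+.5)/[6.5,6]+[235,65]-.5
P=onz(s,p,.084);print(P.round(4),P.mean(0),[np.linalg.norm(P[i]-P[i-1]).round(4) for i in range(4)])
for a,b in [(0,1),(3,2)]:
    v=P[a]-P[b];print(np.degrees(np.arctan2(-v[0],v[1])))
for a,b in [(0,3),(1,2)]:
    v=P[a]-P[b];print(np.degrees(np.arctan2(v[1],v[0])))
E
```

```text
[[ 0.5564 -0.1958  0.084 ]
 [ 0.5698 -0.3873  0.084 ]
 [ 0.4013 -0.4001  0.084 ]
 [ 0.3878 -0.207   0.084 ]] [ 0.47883041 -0.29757086  0.084     ] [np.float64(0.1689), np.float64(0.192), np.float64(0.1689), np.float64(0.1935)]
3.9890153358687686
3.9923468391612094
3.8223787745643985
4.329594629039615
```

>>> apply_moves(plan=[{"tx":-9,"ty":-14,"tz":0,"rx":0,"ry":0,"rz":0,"jaw":-1},{"tx":-26,"ty":-40,"tz":0,"rx":0,"ry":0,"rz":-0.01,"jaw":-1},{"tx":-47,"ty":-72,"tz":0,"rx":0,"ry":0,"rz":-0.02,"jaw":-1},{"tx":-69,"ty":-105,"tz":0,"rx":0,"ry":0,"rz":-0.03,"jaw":-1},{"tx":-91,"ty":-139,"tz":0,"rx":0,"ry":0,"rz":-0.04,"jaw":-1},{"tx":-113,"ty":-173,"tz":0,"rx":0,"ry":0,"rz":-0.05,"jaw":-1},{"tx":-135,"ty":-207,"tz":0,"rx":0,"ry":0,"rz":-0.06,"jaw":-1},{"tx":-157,"ty":-240,"tz":0,"rx":0,"ry":0,"rz":-0.068,"jaw":-1},{"tx":-177,"ty":-271,"tz":0,"rx":0,"ry":0,"rz":-0.068,"jaw":-1},{"tx":-192,"ty":-294,"tz":0,"rx":0,"ry":0,"rz":-0.068,"jaw":-1},{"tx":-201,"ty":-308,"tz":0,"rx":0,"ry":0,"rz":-0.068,"jaw":-1},{"tx":-201,"ty":-308,"tz":0,"rx":0,"ry":0,"rz":-0.068,"jaw":-1}])

```text
time_s: 19.3
position: [0.4787, -0.3008, 0.1239]
tool_rot: [[-0.061, 0.998, 0.001], [0.998, 0.061, 0.001], [0.001, 0.001, -1.0]]
ft_force: [0.1, 0.8, -2.2]
grip_width: 0.0139
```

```bash
python3 look.py 19 scene wrist; python3 -c "
import cv2
cv2.imwrite('pics/s19.png',cv2.resize(cv2.imread('pics/scene19.png')[10:170,220:370],None,fx=4.5,fy=3.7,interpolation=cv2.INTER_CUBIC))"
```

```text
19.4 [ 0.48   -0.299   0.1243] yaw 3.61 tilt [0.09 0.08] [-0.2  0.8 -1.5] 0.013677899518442357
```

View pics/s19.png

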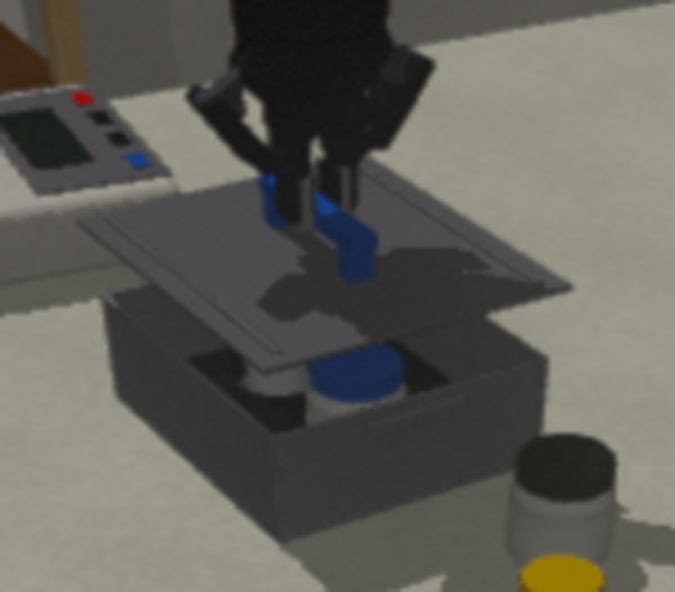

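View pics/wrist19.png

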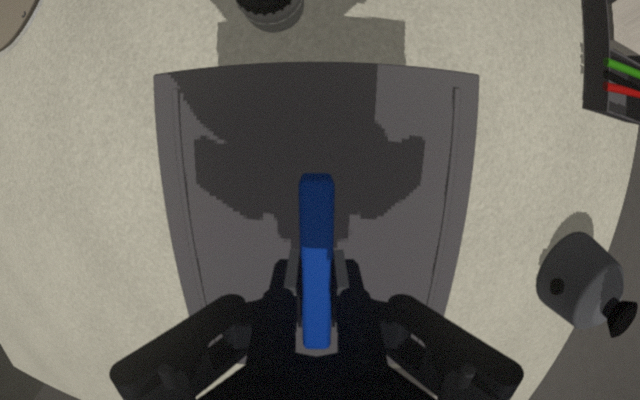

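```bash
python3 - <<'E'
from h import *
s=dict(np.load("pics/scene0.npz"))
for z,pts in [(.140,[(267,367),(78,222),(378,158),(573,286)]),(.084,[(280,435),(103,297),None,(547,360)])]:
    P=[onz(s,(np.array(q)+.5)/[4.5,3.7]+[220,10]-.5,z)[0] if q else None for q in pts]
    print(np.round([p for p in P if p is not None],4), ((P[1]+P[3])/2).round(4))
    v=P[0]-P[1];print(np.degrees(np.arctan2(-v[0],v[1]))); v=P[0]-P[3];print(np.degrees(np.arctan2(v[1],v[0])),np.linalg.norm(v))
E
```

```text
[[ 0.5606 -0.1889  0.14  ]
 [ 0.5774 -0.3889  0.14  ]
 [ 0.3906 -0.3946  0.14  ]
 [ 0.3817 -0.1974  0.14  ]] [ 0.4795 -0.2931  0.14  ]
4.787777760308247
2.7099549657504918 0.17914574037830402
[[ 0.5524 -0.1968  0.084 ]
 [ 0.5705 -0.386   0.084 ]
 [ 0.3891 -0.2044  0.084 ]] [ 0.4798 -0.2952  0.084 ]
5.473802774464762
2.673252681523126 0.1634213866320293
```

>>> apply_moves(plan=[{"tx":0,"ty":-1.5,"tz":-8,"rx":0,"ry":0,"rz":0,"jaw":-1},{"tx":0,"ty":-1.5,"tz":-20,"rx":0,"ry":0,"rz":0,"jaw":-1},{"tx":0,"ty":-1.5,"tz":-30,"rx":0,"ry":0,"rz":0,"jaw":-1},{"tx":0,"ty":-1.5,"tz":-37,"rx":0,"ry":0,"rz":0,"jaw":-1},{"tx":0,"ty":-1.5,"tz":-37,"rx":0,"ry":0,"rz":0,"jaw":-1},{"tx":0,"ty":-1.5,"tz":-37,"rx":0,"ry":0,"rz":0,"jaw":-1}])

```text
time_s: 20.0
position: [0.4801, -0.3005, 0.0873]
tool_rot: [[-0.063, 0.998, 0.001], [0.998, 0.063, 0.001], [0.001, 0.002, -1.0]]
ft_force: [0.5, 1.0, -2.7]
grip_width: 0.0138
```

```bash
python3 look.py 20 scene; python3 -c "
import cv2
cv2.imwrite('pics/s20.png',cv2.resize(cv2.imread('pics/scene20.png')[30:170,220:370],None,fx=5,fy=4.2,interpolation=cv2.INTER_CUBIC))"
```

```text
20.05 [ 0.4801 -0.3007  0.0876] yaw 3.61 tilt [0.11 0.05] [ 0.3  0.9 -1.6] 0.013788967267415467
```

View pics/s20.png

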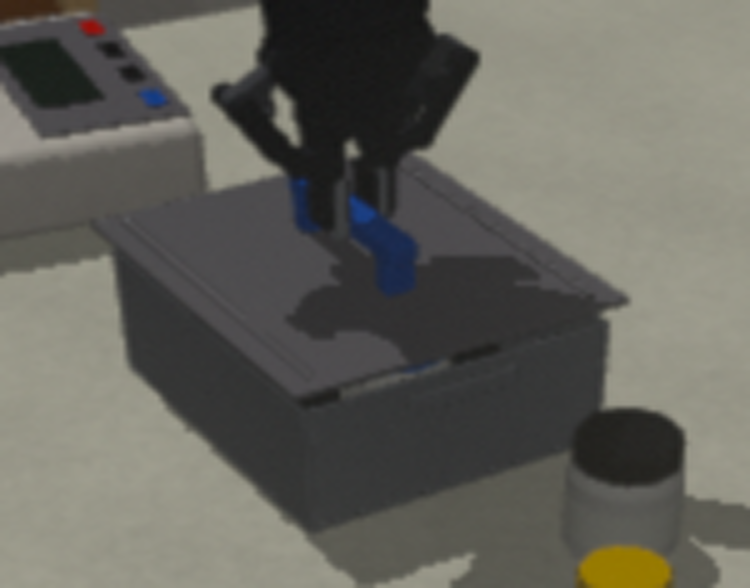

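>>> apply_moves(plan=[{"tx":0,"ty":0,"tz":-5,"rx":0,"ry":0,"rz":0,"jaw":-1},{"tx":0,"ty":0,"tz":-9,"rx":0,"ry":0,"rz":0,"jaw":-1},{"tx":0,"ty":0,"tz":-10,"rx":0,"ry":0,"rz":0,"jaw":-1},{"tx":0,"ty":0,"tz":-10,"rx":0,"ry":0,"rz":0,"jaw":-1}])

```text
time_s: 20.45
position: [0.48, -0.3006, 0.0774]
tool_rot: [[-0.063, 0.998, 0.002], [0.998, 0.063, 0.001], [0.001, 0.002, -1.0]]
ft_force: [-0.3, -0.2, -0.5]
grip_width: 0.0141
```

No contact with the rib foot below the rim; continue.

>>> apply_moves(plan=[{"tx":0,"ty":0,"tz":-2,"rx":0,"ry":0,"rz":0,"jaw":-1},{"tx":0,"ty":0,"tz":-4,"rx":0,"ry":0,"rz":0,"jaw":-1},{"tx":0,"ty":0,"tz":-4,"rx":0,"ry":0,"rz":0,"jaw":-1}])

```text
time_s: 20.75
position: [0.4801, -0.3006, 0.0734]
tool_rot: [[-0.063, 0.998, 0.002], [0.998, 0.063, 0.001], [0.001, 0.002, -1.0]]
ft_force: [0.0, -0.6, -2.4]
grip_width: 0.0139
```

>>> apply_moves(plan=[{"tx":0,"ty":0,"tz":-1,"rx":0,"ry":0,"rz":0,"jaw":-1},{"tx":0,"ty":0,"tz":-1.5,"rx":0,"ry":0,"rz":0,"jaw":-1},{"tx":0,"ty":0,"tz":-1.5,"rx":0,"ry":0,"rz":0,"jaw":-1}])

```text
time_s: 21.05
position: [0.4802, -0.3007, 0.0733]
tool_rot: [[-0.063, 0.998, 0.002], [0.998, 0.063, 0.0], [-0.0, 0.002, -1.0]]
ft_force: [-3.4, 2.5, 10.8]
grip_width: 0.0139
```

```bash
python3 look.py 21 scene; python3 -c "
import cv2
cv2.imwrite('pics/s21.png',cv2.resize(cv2.imread('pics/scene21.png')[30:170,220:370],None,fx=5,fy=4.2,interpolation=cv2.INTER_CUBIC))"
```

```text
21.1 [ 0.4802 -0.3007  0.0733] yaw 3.62 tilt [0.15 0.  ] [-3.4  3.3 11.2] 0.013680993620831888
```

View pics/s21.png

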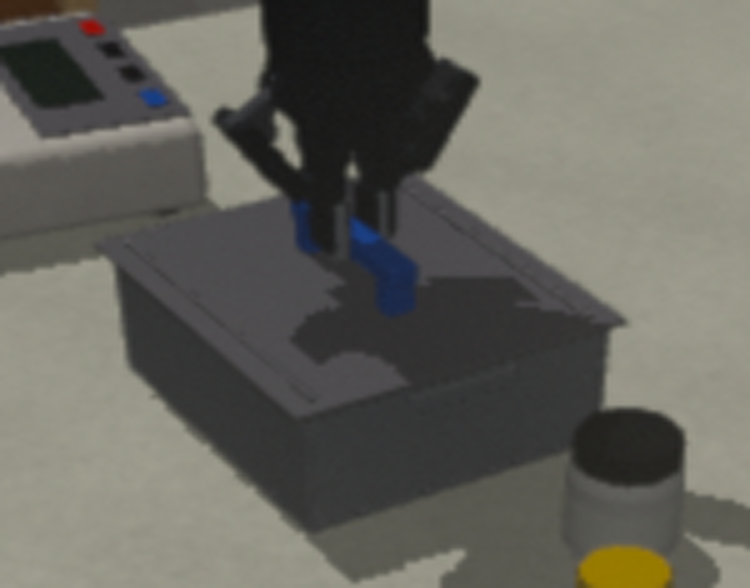

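>>> apply_moves(plan=[{"tx":0,"ty":0,"tz":0.5,"rx":0,"ry":0,"rz":0,"jaw":0.1},{"tx":0,"ty":0,"tz":0.5,"rx":0,"ry":0,"rz":0,"jaw":0.1},{"tx":0,"ty":0,"tz":0.5,"rx":0,"ry":0,"rz":0,"jaw":0.1},{"tx":0,"ty":0,"tz":0.5,"rx":0,"ry":0,"rz":0,"jaw":0.1},{"tx":0,"ty":0,"tz":8,"rx":0,"ry":0,"rz":0,"jaw":0.1},{"tx":0,"ty":0,"tz":30,"rx":0,"ry":0,"rz":0,"jaw":0.1},{"tx":0,"ty":0,"tz":60,"rx":0,"ry":0,"rz":0,"jaw":1},{"tx":0,"ty":0,"tz":90,"rx":0,"ry":0,"rz":0,"jaw":1},{"tx":0,"ty":0,"tz":90,"rx":0,"ry":0,"rz":0,"jaw":1}])

```text
time_s: 22.0
position: [0.4816, -0.3019, 0.1678]
tool_rot: [[-0.063, 0.998, 0.008], [0.998, 0.063, -0.006], [-0.006, 0.008, -1.0]]
ft_force: [0.2, -0.4, -0.6]
grip_width: 0.0853
```

```bash
python3 look.py 22 wrist
```

```text
22.05 [ 0.4808 -0.3012  0.1654] yaw 3.62 tilt [ 0.32 -0.16] [-0.2  0.  -1.2] 0.08545883082904461
```

View pics/wrist22.png

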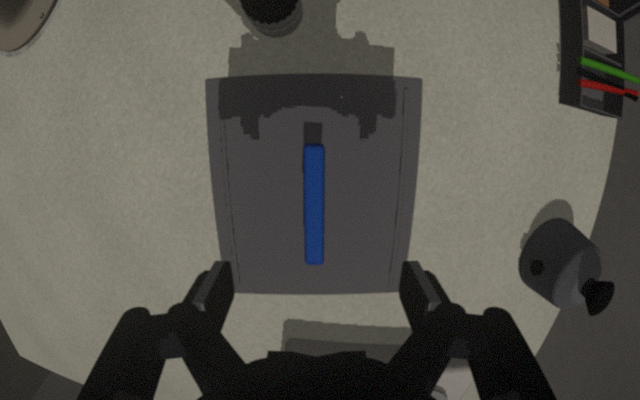

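>>> apply_moves(plan=[{"tx":0,"ty":18,"tz":0,"rx":0,"ry":0,"rz":0,"jaw":1},{"tx":0,"ty":58,"tz":0,"rx":0,"ry":0,"rz":0,"jaw":1},{"tx":1,"ty":104,"tz":0,"rx":0,"ry":0,"rz":0,"jaw":1},{"tx":1,"ty":150,"tz":0,"rx":0,"ry":0,"rz":0,"jaw":1},{"tx":2,"ty":196,"tz":0,"rx":0,"ry":0,"rz":0,"jaw":1},{"tx":2,"ty":242,"tz":-5,"rx":0,"ry":0,"rz":0,"jaw":1},{"tx":3,"ty":288,"tz":-10,"rx":0,"ry":0,"rz":0,"jaw":1},{"tx":3,"ty":334,"tz":-20,"rx":0,"ry":0,"rz":0,"jaw":1},{"tx":4,"ty":376,"tz":-30,"rx":0,"ry":0,"rz":0,"jaw":1},{"tx":4,"ty":404,"tz":-40,"rx":0,"ry":0,"rz":0,"jaw":1},{"tx":4,"ty":416,"tz":-60,"rx":0,"ry":0,"rz":0,"jaw":1},{"tx":4,"ty":416,"tz":-70,"rx":0,"ry":0,"rz":0,"jaw":1}])

```text
time_s: 23.25
position: [0.4828, 0.1167, 0.0934]
tool_rot: [[-0.066, 0.998, 0.002], [0.998, 0.066, -0.003], [-0.003, 0.002, -1.0]]
ft_force: [0.1, 0.6, 0.2]
grip_width: 0.0856
```

```bash
python3 look.py 23 wrist top
```

```text
23.35 [0.4833 0.1148 0.0939] yaw 3.66 tilt [ 0.1  -0.18] [0.7 0.6 1.2] 0.08566026960736224
```

View pics/wrist23.png

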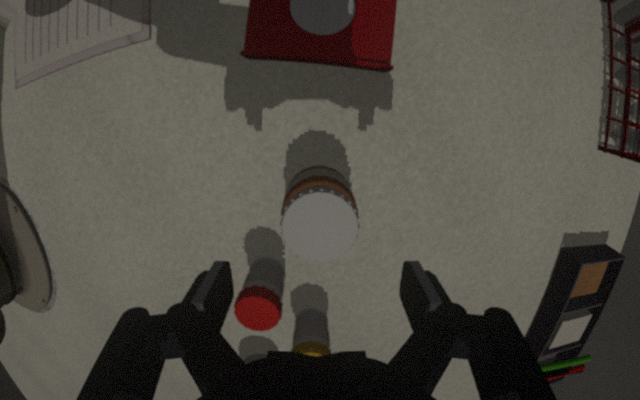

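View pics/top23.png

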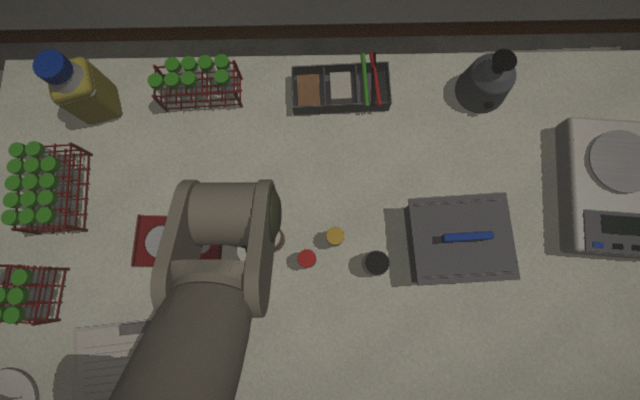

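```bash
python3 - <<'E'
from rig import env
from h import *
d=env.get_image("wrist");print(fonz(d,(320,226.5),.074),env.observe()["position"])
E
```

```text
[0.48609868 0.11344997 0.074     ] [0.48417185 0.1143673  0.09490609]
```

>>> apply_moves(plan=[{"tx":1,"ty":0,"tz":-25,"rx":0,"ry":0,"rz":0,"jaw":1},{"tx":1,"ty":0,"tz":-50,"rx":0,"ry":0,"rz":0,"jaw":1},{"tx":1,"ty":0,"tz":-65,"rx":0,"ry":0,"rz":0,"jaw":1},{"tx":1,"ty":0,"tz":-71,"rx":0,"ry":0,"rz":0,"jaw":1},{"tx":1,"ty":0,"tz":-71,"rx":0,"ry":0,"rz":0,"jaw":1},{"tx":1,"ty":0,"tz":-71,"rx":0,"ry":0,"rz":0,"jaw":-1},{"tx":1,"ty":0,"tz":-71,"rx":0,"ry":0,"rz":0,"jaw":-1},{"tx":1,"ty":0,"tz":-71,"rx":0,"ry":0,"rz":0,"jaw":-1},{"tx":1,"ty":0,"tz":-71,"rx":0,"ry":0,"rz":0,"jaw":-1},{"tx":1,"ty":0,"tz":-71,"rx":0,"ry":0,"rz":0,"jaw":-1},{"tx":1,"ty":0,"tz":-71,"rx":0,"ry":0,"rz":0,"jaw":-1},{"tx":1,"ty":0,"tz":-71,"rx":0,"ry":0,"rz":0,"jaw":-1}], grip_force=50)

```text
time_s: 24.6
position: [0.4857, 0.1143, 0.0252]
tool_rot: [[-0.063, 0.998, 0.006], [0.998, 0.063, -0.003], [-0.004, 0.006, -1.0]]
ft_force: [-2.9, -0.2, 7.9]
grip_width: 0.0526
```

```bash
python3 look.py 24 scene wrist; python3 -c "
import cv2
cv2.imwrite('pics/s24.png',cv2.resize(cv2.imread('pics/scene24.png')[140:270,310:460],None,fx=5,fy=4.4,interpolation=cv2.INTER_CUBIC))"
```

```text
24.7 [0.4857 0.1143 0.0252] yaw 3.62 tilt [ 0.33 -0.19] [-3.  -1.2  7.8] 0.05278342157376056
```

View pics/s24.png

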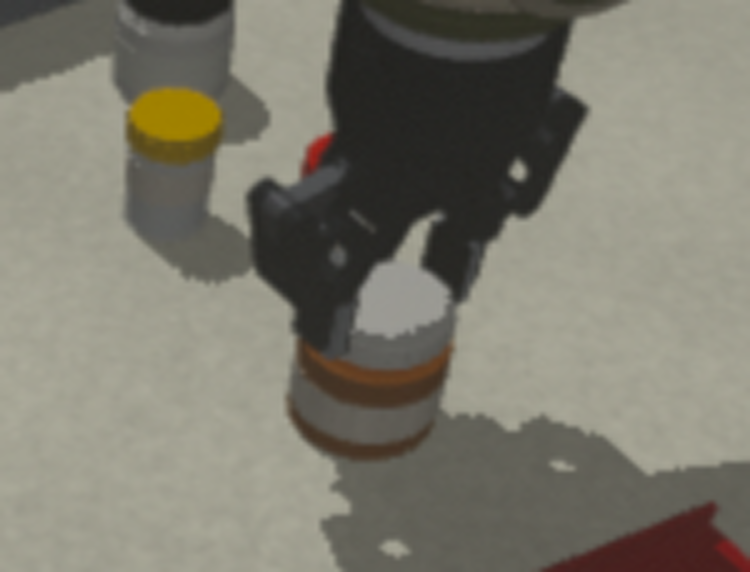

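View pics/wrist24.png

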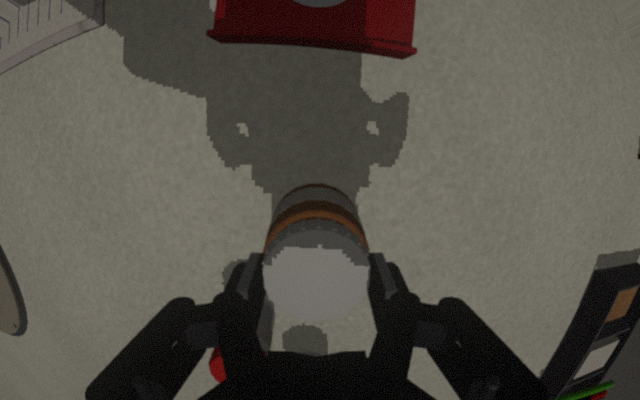

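>>> apply_moves(plan=[{"tx":0,"ty":0,"tz":8,"rx":0,"ry":0,"rz":0,"jaw":-1},{"tx":0,"ty":0,"tz":28,"rx":0,"ry":0,"rz":0,"jaw":-1},{"tx":0,"ty":5,"tz":54,"rx":0,"ry":0,"rz":0,"jaw":-1},{"tx":0,"ty":25,"tz":74,"rx":0,"ry":0,"rz":0,"jaw":-1},{"tx":-1,"ty":60,"tz":80,"rx":0,"ry":0,"rz":0,"jaw":-1},{"tx":-2,"ty":100,"tz":80,"rx":0,"ry":0,"rz":0,"jaw":-1},{"tx":-3,"ty":140,"tz":80,"rx":0,"ry":0,"rz":0,"jaw":-1},{"tx":-4,"ty":180,"tz":80,"rx":0,"ry":0,"rz":0,"jaw":-1},{"tx":-5,"ty":218,"tz":80,"rx":0,"ry":0,"rz":0,"jaw":-1},{"tx":-5,"ty":246,"tz":80,"rx":0,"ry":0,"rz":0,"jaw":-1},{"tx":-5,"ty":262,"tz":80,"rx":0,"ry":0,"rz":0,"jaw":-1},{"tx":-5,"ty":262,"tz":80,"rx":0,"ry":0,"rz":0,"jaw":-1}])

```text
time_s: 25.9
position: [0.4802, 0.3781, 0.1056]
tool_rot: [[-0.066, 0.998, 0.006], [0.998, 0.066, -0.003], [-0.003, 0.006, -1.0]]
ft_force: [0.5, -0.6, -1.5]
grip_width: 0.0527
```

```bash
python3 look.py 25 scene wrist
```

```text
26.0 [0.4805 0.3761 0.1055] yaw 3.65 tilt [ 0.33 -0.2 ] [ 0.4  0.1 -0.7] 0.05309369865522265
```

View pics/scene25.png

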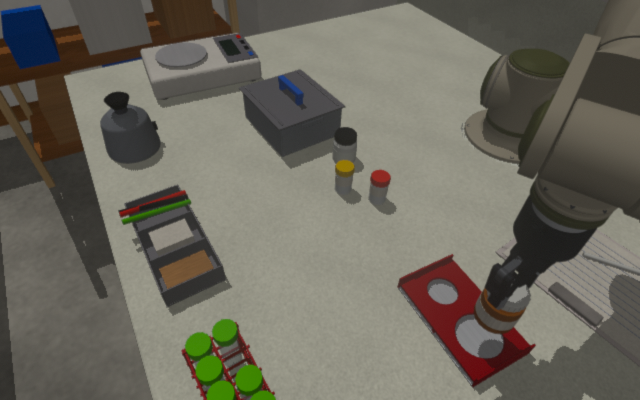

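View pics/wrist25.png

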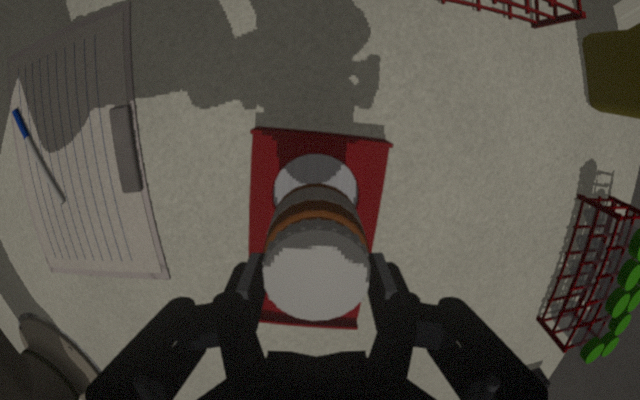

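>>> apply_moves(plan=[{"tx":0,"ty":0,"tz":-10,"rx":0,"ry":0,"rz":0,"jaw":-1},{"tx":0,"ty":0,"tz":-30,"rx":0,"ry":0,"rz":0,"jaw":-1},{"tx":0,"ty":0,"tz":-48,"rx":0,"ry":0,"rz":0,"jaw":-1},{"tx":0,"ty":0,"tz":-55,"rx":0,"ry":0,"rz":0,"jaw":-1},{"tx":0,"ty":0,"tz":-55,"rx":0,"ry":0,"rz":0,"jaw":-1}])

```text
time_s: 26.5
position: [0.4802, 0.3751, 0.0495]
tool_rot: [[-0.063, 0.998, 0.004], [0.998, 0.063, -0.005], [-0.005, 0.004, -1.0]]
ft_force: [0.5, -0.6, -0.3]
grip_width: 0.0528
```

```bash
python3 look.py 26 scene wrist; python3 -c "
import cv2
cv2.imwrite('pics/s26.png',cv2.resize(cv2.imread('pics/scene26.png')[250:390,400:550],None,fx=5,fy=4.2,interpolation=cv2.INTER_CUBIC))"
```

```text
26.6 [0.4809 0.3759 0.0511] yaw 3.62 tilt [ 0.38 -0.18] [ 0.4  0.2 -0.6] 0.05254293045998917
```

View pics/s26.png

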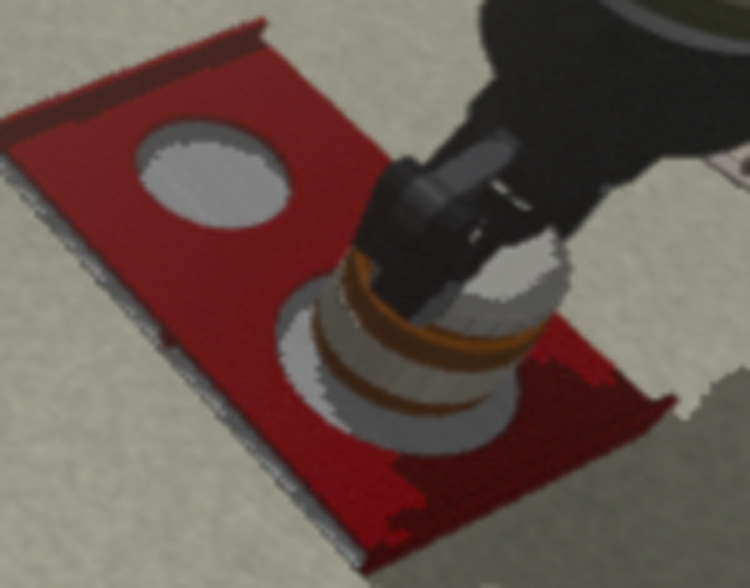

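View pics/wrist26.png

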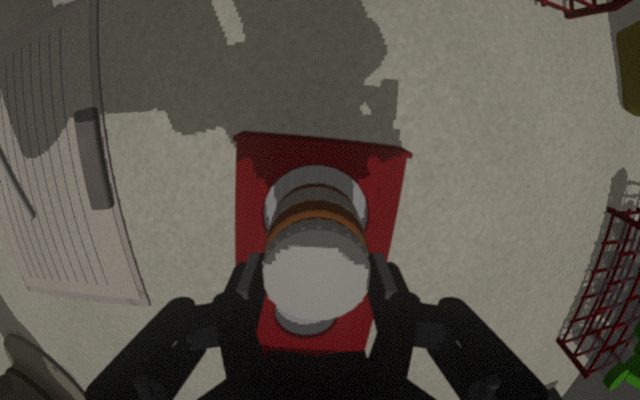

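>>> apply_moves(plan=[{"tx":2,"ty":-1,"tz":0,"rx":0,"ry":0,"rz":0,"jaw":-1},{"tx":2,"ty":-1,"tz":-6,"rx":0,"ry":0,"rz":0,"jaw":-1},{"tx":2,"ty":-1,"tz":-12,"rx":0,"ry":0,"rz":0,"jaw":-1},{"tx":2,"ty":-1,"tz":-13,"rx":0,"ry":0,"rz":0,"jaw":-1},{"tx":2,"ty":-1,"tz":-13,"rx":0,"ry":0,"rz":0,"jaw":-1}])

```text
time_s: 27.1
position: [0.4827, 0.3748, 0.0377]
tool_rot: [[-0.063, 0.998, 0.006], [0.998, 0.063, -0.004], [-0.004, 0.006, -1.0]]
ft_force: [0.0, 1.0, -1.5]
grip_width: 0.0529
```

```bash
python3 look.py 27 scene; python3 -c "
import cv2
cv2.imwrite('pics/s27.png',cv2.resize(cv2.imread('pics/scene27.png')[250:390,400:550],None,fx=5,fy=4.2,interpolation=cv2.INTER_CUBIC))"
```

```text
27.15 [0.4829 0.3749 0.038 ] yaw 3.62 tilt [ 0.37 -0.18] [ 0.2  0.3 -1.5] 0.05280334879738052
```

View pics/s27.png

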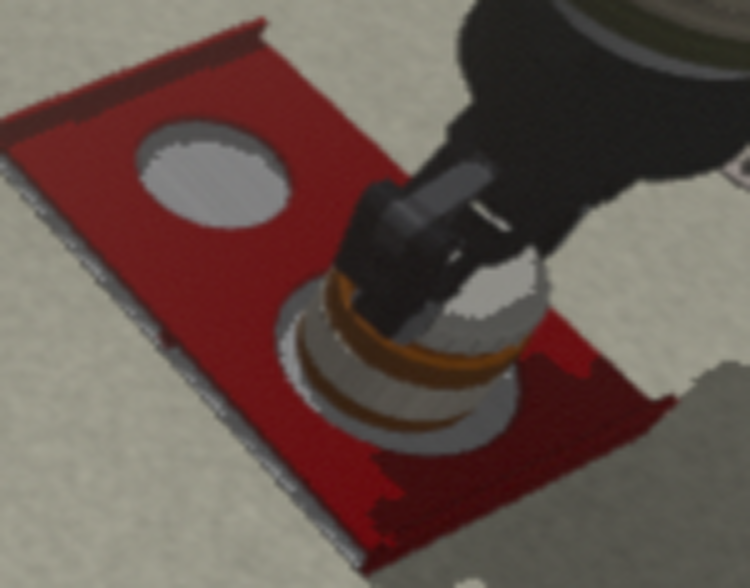

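>>> apply_moves(plan=[{"tx":0,"ty":1,"tz":-4,"rx":0,"ry":0,"rz":0,"jaw":-1},{"tx":0,"ty":1,"tz":-8,"rx":0,"ry":0,"rz":0,"jaw":-1},{"tx":0,"ty":1,"tz":-9,"rx":0,"ry":0,"rz":0,"jaw":-1},{"tx":0,"ty":1,"tz":-9.5,"rx":0,"ry":0,"rz":0,"jaw":-1},{"tx":0,"ty":1,"tz":-9.5,"rx":0,"ry":0,"rz":0,"jaw":-1}])

```text
time_s: 27.65
position: [0.4828, 0.376, 0.0293]
tool_rot: [[-0.063, 0.998, 0.007], [0.998, 0.063, -0.003], [-0.003, 0.007, -1.0]]
ft_force: [-2.5, -0.4, 6.8]
grip_width: 0.0529
```

Contact at 0.0293 as predicted. Release and rise.

>>> apply_moves(plan=[{"tx":0,"ty":0,"tz":0,"rx":0,"ry":0,"rz":0,"jaw":0.7},{"tx":0,"ty":0,"tz":0,"rx":0,"ry":0,"rz":0,"jaw":0.7},{"tx":0,"ty":0,"tz":0,"rx":0,"ry":0,"rz":0,"jaw":0.7},{"tx":0,"ty":0,"tz":0,"rx":0,"ry":0,"rz":0,"jaw":0.7},{"tx":0,"ty":0,"tz":10,"rx":0,"ry":0,"rz":0,"jaw":0.7},{"tx":0,"ty":0,"tz":35,"rx":0,"ry":0,"rz":0,"jaw":0.7},{"tx":0,"ty":0,"tz":70,"rx":0,"ry":0,"rz":0,"jaw":1},{"tx":0,"ty":0,"tz":100,"rx":0,"ry":0,"rz":0,"jaw":1},{"tx":0,"ty":0,"tz":110,"rx":0,"ry":0,"rz":0,"jaw":1}])

```text
time_s: 28.55
position: [0.484, 0.3767, 0.1433]
tool_rot: [[-0.063, 0.998, 0.012], [0.998, 0.063, -0.0], [-0.001, 0.012, -1.0]]
ft_force: [-0.2, 0.1, 0.5]
grip_width: 0.0855
```

```bash
python3 look.py 28 wrist
```

```text
28.6 [0.4839 0.3767 0.1431] yaw 3.63 tilt [ 0.7  -0.01] [0.  0.2 0.7] 0.08536853696109908
```

View pics/wrist28.png

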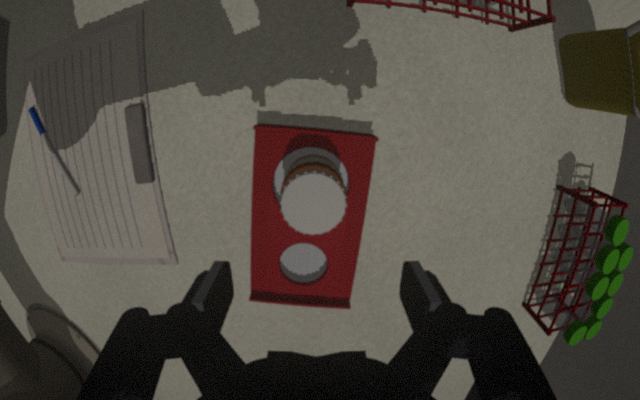

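>>> apply_moves(plan=[{"tx":-3,"ty":-20,"tz":0,"rx":0,"ry":0,"rz":0,"jaw":1},{"tx":-8,"ty":-60,"tz":0,"rx":0,"ry":0,"rz":0,"jaw":1},{"tx":-14,"ty":-104,"tz":0,"rx":0,"ry":0,"rz":0,"jaw":1},{"tx":-20,"ty":-150,"tz":0,"rx":0,"ry":0,"rz":0,"jaw":1},{"tx":-27,"ty":-196,"tz":0,"rx":0,"ry":0,"rz":0,"jaw":1},{"tx":-33,"ty":-242,"tz":0,"rx":0,"ry":0,"rz":0,"jaw":1},{"tx":-39,"ty":-286,"tz":0,"rx":0,"ry":0,"rz":0,"jaw":1},{"tx":-44,"ty":-322,"tz":-10,"rx":0,"ry":0,"rz":0,"jaw":1},{"tx":-47,"ty":-340,"tz":-30,"rx":0,"ry":0.01,"rz":0,"jaw":1},{"tx":-47,"ty":-347,"tz":-48,"rx":0,"ry":0.01,"rz":0,"jaw":1},{"tx":-47,"ty":-347,"tz":-48,"rx":0,"ry":0.01,"rz":0,"jaw":1}])

```text
time_s: 29.7
position: [0.4352, 0.0291, 0.0928]
tool_rot: [[-0.061, 0.998, -0.003], [0.998, 0.061, 0.001], [0.001, -0.003, -1.0]]
ft_force: [-0.2, 0.1, 0.2]
grip_width: 0.0854
```

```bash
python3 look.py 29 top; python3 - <<'E'
from rig import env
from m import *
d=env.get_image("wrist");cv2.imwrite("pics/w29.png",d["image"][:,:,::-1]);a=m("w",d,(250,140,390,300),R);print(a,fonz(d,a[0],.07),env.observe()["position"])
E
```

```text
29.75 [0.436  0.0296 0.0941] yaw 3.57 tilt [-0.07  0.03] [-0.9  0.1  0.5] 0.08521324333736141
(array([319.25228119, 222.51135254]), (48.90525436401367, 53.956302642822266), array([319.25524965, 222.51749883])) [0.43817972 0.02953882 0.07      ] [0.4366761  0.02993062 0.0948726 ]
```

View pics/w29.png

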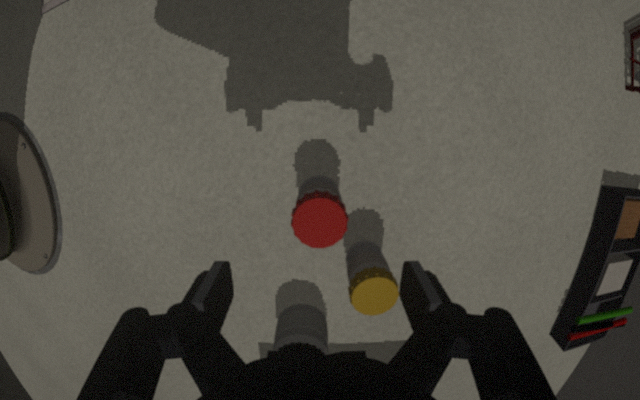

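>>> apply_moves(plan=[{"tx":1,"ty":0,"tz":-5,"rx":0,"ry":0,"rz":0,"jaw":0.6},{"tx":1,"ty":0,"tz":-30,"rx":0,"ry":0,"rz":0,"jaw":0.6},{"tx":1,"ty":0,"tz":-55,"rx":0,"ry":0,"rz":0,"jaw":0.6},{"tx":1,"ty":0,"tz":-75,"rx":0,"ry":0,"rz":0,"jaw":0.6},{"tx":1,"ty":0,"tz":-83,"rx":0,"ry":0,"rz":0,"jaw":0.6},{"tx":1,"ty":0,"tz":-83,"rx":0,"ry":0,"rz":0,"jaw":0.6},{"tx":1,"ty":0,"tz":-83,"rx":0,"ry":0,"rz":0,"jaw":-1},{"tx":1,"ty":0,"tz":-83,"rx":0,"ry":0,"rz":0,"jaw":-1},{"tx":1,"ty":0,"tz":-83,"rx":0,"ry":0,"rz":0,"jaw":-1},{"tx":1,"ty":0,"tz":-83,"rx":0,"ry":0,"rz":0,"jaw":-1},{"tx":1,"ty":0,"tz":-83,"rx":0,"ry":0,"rz":0,"jaw":-1},{"tx":1,"ty":0,"tz":-83,"rx":0,"ry":0,"rz":0,"jaw":-1}], grip_force=30)

```text
time_s: 31.0
position: [0.4383, 0.0299, 0.0129]
tool_rot: [[-0.063, 0.998, 0.003], [0.998, 0.063, -0.0], [-0.0, 0.003, -1.0]]
ft_force: [-0.7, 0.7, 6.9]
grip_width: 0.039
```

```bash
python3 look.py 30 wrist scene; python3 -c "
import cv2
cv2.imwrite('pics/s30.png',cv2.resize(cv2.imread('pics/scene30.png')[100:230,300:450],None,fx=5,fy=4.4,interpolation=cv2.INTER_CUBIC))"
```

```text
31.1 [0.4383 0.0298 0.0129] yaw 3.62 tilt [ 0.18 -0.01] [-0.1  0.7  6.3] 0.03926982245998799
```

View pics/s30.png

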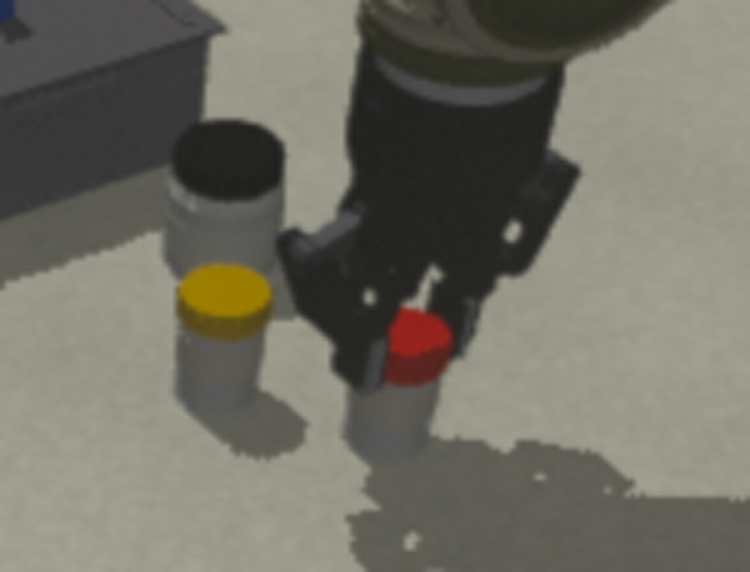

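View pics/wrist30.png

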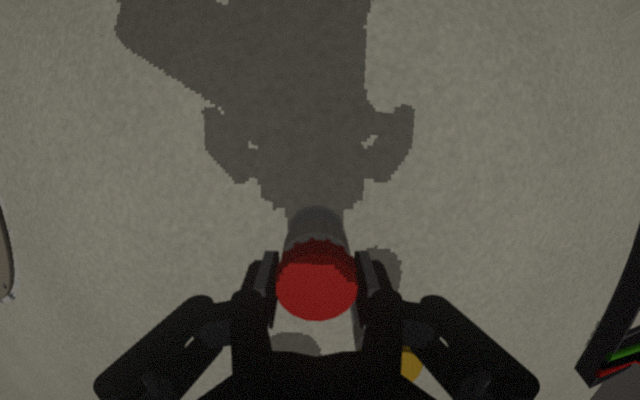

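>>> apply_moves(plan=[{"tx":0,"ty":0,"tz":8,"rx":0,"ry":0,"rz":0,"jaw":-1},{"tx":0,"ty":0,"tz":30,"rx":0,"ry":0,"rz":0,"jaw":-1},{"tx":0,"ty":0,"tz":60,"rx":0,"ry":0,"rz":0,"jaw":-1},{"tx":2,"ty":15,"tz":85,"rx":0,"ry":0,"rz":0,"jaw":-1},{"tx":8,"ty":50,"tz":90,"rx":0,"ry":0,"rz":0,"jaw":-1},{"tx":15,"ty":92,"tz":90,"rx":0,"ry":0,"rz":0,"jaw":-1},{"tx":22,"ty":136,"tz":90,"rx":0,"ry":0,"rz":0,"jaw":-1},{"tx":29,"ty":180,"tz":90,"rx":0,"ry":0,"rz":0,"jaw":-1},{"tx":35,"ty":218,"tz":90,"rx":0,"ry":0,"rz":0,"jaw":-1},{"tx":39,"ty":243,"tz":90,"rx":0,"ry":0,"rz":0,"jaw":-1},{"tx":41,"ty":255,"tz":90,"rx":0,"ry":0,"rz":0,"jaw":-1},{"tx":41,"ty":255,"tz":85,"rx":0,"ry":0,"rz":0,"jaw":-1}])

```text
time_s: 32.3
position: [0.4796, 0.2857, 0.0986]
tool_rot: [[-0.065, 0.998, 0.005], [0.998, 0.065, 0.0], [-0.0, 0.005, -1.0]]
ft_force: [0.0, -0.2, -1.2]
grip_width: 0.039
```

>>> apply_moves(plan=[{"tx":0,"ty":0,"tz":-10,"rx":0,"ry":0,"rz":0,"jaw":-1},{"tx":0,"ty":0,"tz":-30,"rx":0,"ry":0,"rz":0,"jaw":-1},{"tx":0,"ty":0,"tz":-50,"rx":0,"ry":0,"rz":0,"jaw":-1},{"tx":0,"ty":0,"tz":-58,"rx":0,"ry":0,"rz":0,"jaw":-1},{"tx":0,"ty":0,"tz":-58,"rx":0,"ry":0,"rz":0,"jaw":-1}])

```text
time_s: 32.8
position: [0.4791, 0.2845, 0.0395]
tool_rot: [[-0.064, 0.998, 0.002], [0.998, 0.064, -0.001], [-0.001, 0.002, -1.0]]
ft_force: [1.2, -0.7, -0.2]
grip_width: 0.0387
```

```bash
python3 look.py 31 scene wrist; python3 -c "
import cv2
cv2.imwrite('pics/s31.png',cv2.resize(cv2.imread('pics/scene31.png')[230:370,380:530],None,fx=5,fy=4.2,interpolation=cv2.INTER_CUBIC))"
```

```text
32.9 [0.48   0.2852 0.0411] yaw 3.67 tilt [0.31 0.03] [ 0.3 -0.7  0.2] 0.0387308666894035
```

View pics/s31.png

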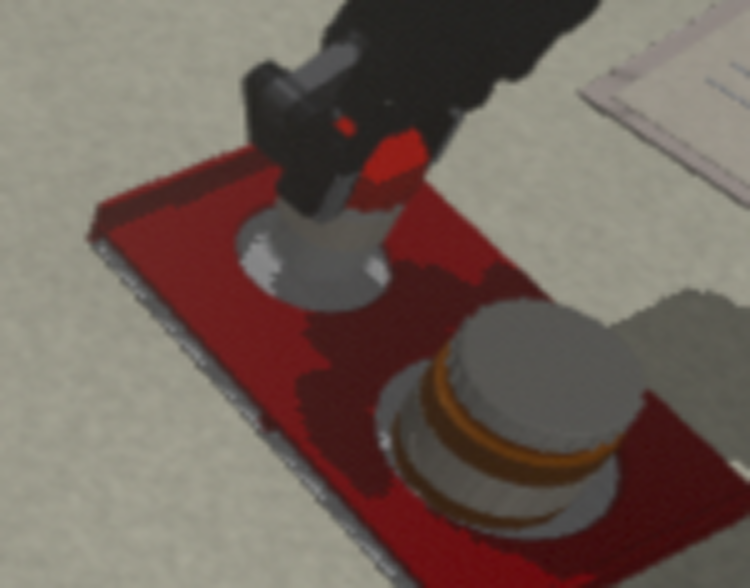

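View pics/wrist31.png

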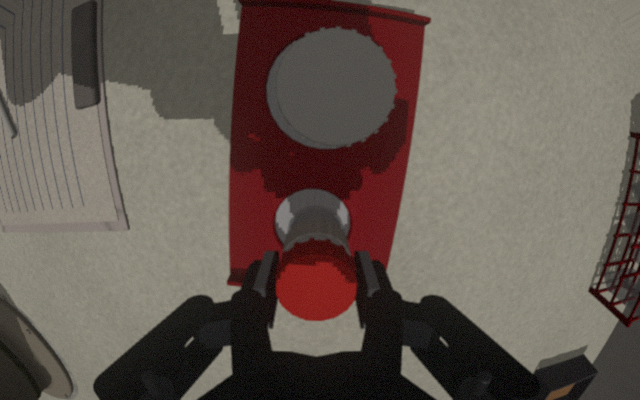

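>>> apply_moves(plan=[{"tx":-1,"ty":0,"tz":-7,"rx":0,"ry":0,"rz":0,"jaw":-1},{"tx":-1,"ty":0,"tz":-15,"rx":0,"ry":0,"rz":0,"jaw":-1},{"tx":-1,"ty":0,"tz":-21,"rx":0,"ry":0,"rz":0,"jaw":-1},{"tx":-1,"ty":0,"tz":-24.5,"rx":0,"ry":0,"rz":0,"jaw":-1},{"tx":-1,"ty":0,"tz":-24.5,"rx":0,"ry":0,"rz":0,"jaw":-1}])

```text
time_s: 33.4
position: [0.4788, 0.2853, 0.0169]
tool_rot: [[-0.064, 0.998, 0.005], [0.998, 0.064, 0.0], [0.0, 0.005, -1.0]]
ft_force: [-2.1, -1.8, 6.2]
grip_width: 0.0385
```

>>> apply_moves(plan=[{"tx":0,"ty":0,"tz":0,"rx":0,"ry":0,"rz":0,"jaw":0.4},{"tx":0,"ty":0,"tz":0,"rx":0,"ry":0,"rz":0,"jaw":0.4},{"tx":0,"ty":0,"tz":0,"rx":0,"ry":0,"rz":0,"jaw":0.4},{"tx":0,"ty":0,"tz":0,"rx":0,"ry":0,"rz":0,"jaw":0.4},{"tx":0,"ty":0,"tz":10,"rx":0,"ry":0,"rz":0,"jaw":0.4},{"tx":0,"ty":0,"tz":35,"rx":0,"ry":0,"rz":0,"jaw":0.4},{"tx":0,"ty":0,"tz":70,"rx":0,"ry":0,"rz":0,"jaw":0.4},{"tx":0,"ty":0,"tz":110,"rx":0,"ry":0,"rz":0,"jaw":0.4},{"tx":0,"ty":0,"tz":150,"rx":0,"ry":0,"rz":0,"jaw":0.4},{"tx":0,"ty":0,"tz":180,"rx":0,"ry":0,"rz":0,"jaw":0.4}])

```text
time_s: 34.4
position: [0.479, 0.2854, 0.2005]
tool_rot: [[-0.064, 0.998, 0.008], [0.998, 0.064, 0.002], [0.001, 0.009, -1.0]]
ft_force: [0.4, 0.5, 0.3]
grip_width: 0.0599
```

>>> apply_moves(plan=[{"tx":-20,"ty":20,"tz":0,"rx":0,"ry":0,"rz":0,"jaw":0.4},{"tx":-50,"ty":50,"tz":0,"rx":0,"ry":0,"rz":0,"jaw":0.4},{"tx":-80,"ty":80,"tz":0,"rx":0,"ry":0,"rz":0,"jaw":0.4},{"tx":-110,"ty":110,"tz":0,"rx":0,"ry":0,"rz":0,"jaw":0.4},{"tx":-140,"ty":140,"tz":0,"rx":0,"ry":0,"rz":0,"jaw":0.4},{"tx":-170,"ty":170,"tz":0,"rx":0,"ry":0,"rz":0,"jaw":0.4},{"tx":-200,"ty":200,"tz":0,"rx":0,"ry":0,"rz":0,"jaw":0.4},{"tx":-220,"ty":220,"tz":0,"rx":0,"ry":0,"rz":0,"jaw":0.4},{"tx":-220,"ty":220,"tz":0,"rx":0,"ry":0,"rz":0,"jaw":0.4},{"tx":-220,"ty":220,"tz":0,"rx":0,"ry":0,"rz":0,"jaw":0.4}])

```text
time_s: 35.4
position: [0.2588, 0.5054, 0.2009]
tool_rot: [[-0.065, 0.998, 0.009], [0.998, 0.065, 0.002], [0.001, 0.009, -1.0]]
ft_force: [-0.0, -0.4, -0.0]
grip_width: 0.0598
```

```bash
python3 look.py 32 scene top; python3 - <<'E'
import cv2
a=cv2.imread('pics/scene32.png')
cv2.imwrite('pics/s32a.png',cv2.resize(a[50:170,220:370],None,fx=5,fy=5,interpolation=cv2.INTER_CUBIC))
cv2.imwrite('pics/s32b.png',cv2.resize(a[230:390,380:550],None,fx=4.5,fy=3.7,interpolation=cv2.INTER_CUBIC))
from m import *
t=dict(np.load("pics/top0.npz"));t["image"]=a2=cv2.imread('pics/top32.png')[:,:,::-1].copy()
a=m("t",t,(320,222,350,255),Y);print("yellow",onz(t,a[2],.07))
a=m("t",t,(358,245,395,280),lambda H,S,V:(V<60));print("black",onz(t,a[2],.076))
E
```

```text
35.5 [0.2597 0.5048 0.2008] yaw 3.63 tilt [0.5  0.09] [-0.1  0.1  0.9] 0.059695593475637375
yellow [[ 0.48648535 -0.03187779  0.07      ]]
black [[ 0.42843673 -0.1201824   0.076     ]]
```

View pics/s32a.png

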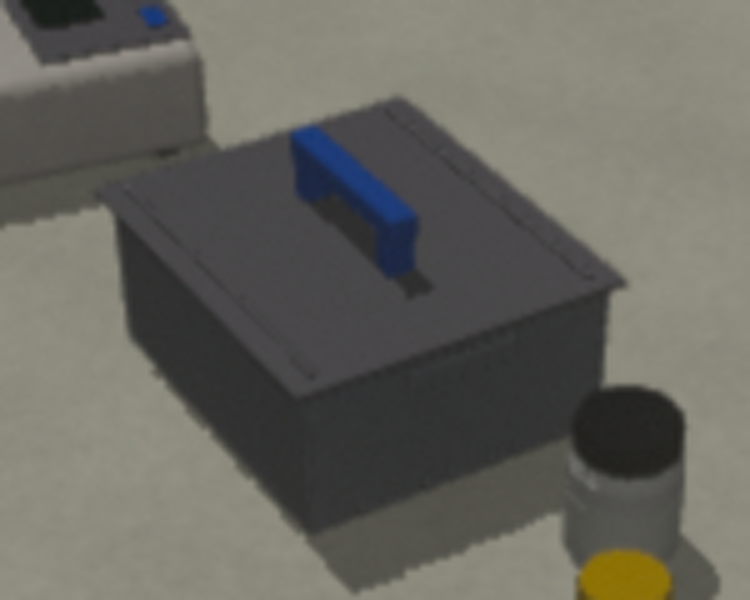

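View pics/s32b.png

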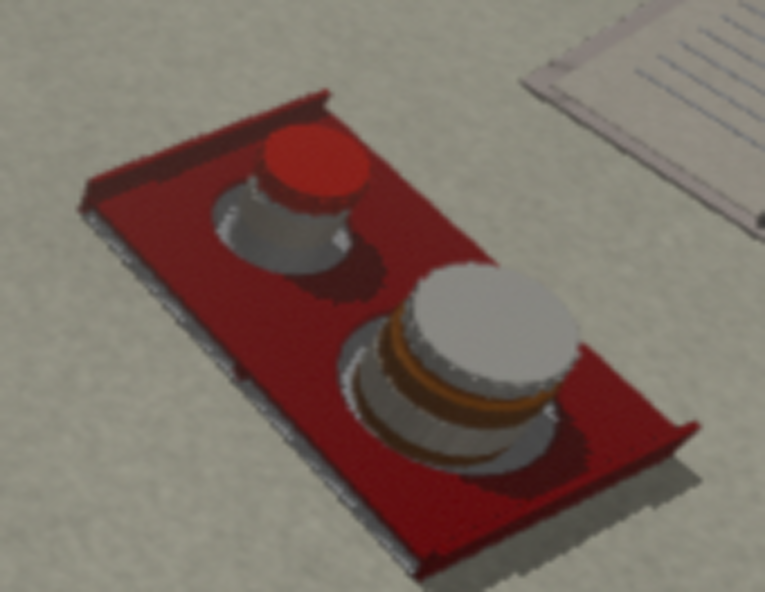

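View pics/top32.png

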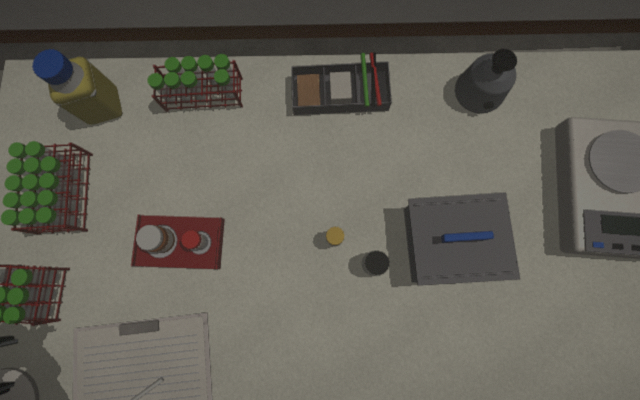

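The lid sits flat on the box, both soil containers stand in the rack holes, and the yellow pot and black bottle haven't moved. Handing in.

```bash
python3 -c "
from rig import env
print(env.close_job())"
```

```text
the job is handed in; nothing more can be done
None
```

Both kits are made up and the job is handed in at about 35.5 s. No verdict is reported.

**What I did, in order:**
1. Stood the blue bottle in the large well of the grey box.
2. Stood the green pot in the small well.
3. Put the lid on the box.
4. Stood the amber jar in the large hole of the red rack.
5. Stood the red pot in the small hole.

**Final checks:**
- **Set-downs:** all four containers touched down within about 1 mm of the predicted height with 4–7 N of contact force. I only opened the jaws after contact.
- **Lid:** it seated at the predicted height with 11 N of contact. The scene view shows no gap on the two visible sides, and the top view shows it square on the box.
- **Rack:** the amber jar and red pot look upright in their holes.
- **Not to be moved:** the yellow pot and black bottle measure within about 0.2 mm of where they started.
- **Robot:** the arm ended away from everything, touching nothing.

**What disagreed:**
- **Fingertip height:** the fingertips were about 25–33 mm further back along the tool than the reported tool tip, in the pictures and by where they gripped. The containers were therefore held by their caps. For the lid I went down in small steps until the shadows and pictures showed the fingers around the handle.
- **Positions:** the top and scene cameras differed by 2–4 mm on the rack and box, so I used values between the two.
- **Not rechecked:** the bottle and green pot were last seen standing before the lid went on.

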